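# Put the examined panel away in the specimen drawer

## Task

The long panel on the tilting stage has been examined: put it away in the wide bay of the cabinet's open top drawer, lying flat on the drawer's floor with its painted face up. The drawer does not come out all the way, so slip the panel's far end in under the cabinet's top first, and let it down gently rather than dropping it. Then slide the drawer shut without slamming or forcing it, past its catch until it is fully home, and leave the microscope and everything else where they stand.

Things in the scene. Friction and masses are not known exactly. Their poses are not given: they have to be found in the camera images.
- panel: Long flat wooden test panel, 170 (x) x 60 (y) x 14 (z) mm, 0.12-0.24 kg, dark wood, dull painted cracked face. Origin: centre of the underside; z points out of the painted face. It starts on the stage, sloping 30 deg, face up and towards the robot, +x the high end, farther from the robot; the low end stands on a ledge. Long edges free to grip; held far from its middle it may turn in the grip.
- stage: Fixed tilting stage. Origin on the table below its middle; x: low to high end. Plate 190 x 110 x 6 mm, middle 85 mm up, sloping 30 deg. The panel lies on two rubber pads on it, 46 mm wide, 16 mm high, 62 mm either side of the middle. Foot ledge 46 mm wide, covers 8 of the 14 mm of the panel's low end.
- scope_head (a point): Lower tip, 190 mm above the table, of the video microscope's head: an upright white cylinder, 54 mm thick (ring light 66), reaching up to 430 mm. It hangs on a boom, swung aside 96 mm to the stage's +y side, that swivels at 330 mm height on a steel post 28 mm thick, 382 mm tall, 185 mm behind (+x) the stage's origin. To be left alone.
- cabinet: Fixed wooden cabinet with three drawers one above the other, 206 wide (y) x 262 deep (x) x 186 mm tall. Origin on the table at the middle of its front face; x points into the cabinet, drawers come out towards -x. Top board 12 mm thick: its front edge lies over the drawer opening, underside 174 mm above the table. The two lower drawers are shut and do not move.
- top_drawer (a joint): How far the top drawer is out, m: 0 = shut, front flush with the cabinet's face; 0.155 = its runners' end. Runs freely (1 to 3 N) until 10 mm from shut, where a spring ball catch takes a push of about 9 to 15 N to pass; from 4 mm on the catch draws it home to a hard stop. Not pushed past the catch it stays 8 to 13 mm out.
- bay_floor (a point): Middle of the floor of the drawer's wide bay, 134 mm above the table; moves with the drawer; x points to its back, z up. Bay 200 mm long (x), 124 mm wide (y). Inner face of the front board at x = -0.100, outer -0.114, back wall +0.100. Heights above this floor: front board 38 mm, sides and back 34, divider on the -y side 26 (beyond it sample boxes).
- opening (a point): Middle of the lower front edge of the cabinet's top board, 174 mm above the table and 40 mm above the bay floor; x points into the cabinet. The back 60 to 85 mm of the open drawer's bay lie behind this edge, under the board, so the panel's +x end must go in first, nose down 13 deg or more (15 to 19 suit).
- drawer_handle (a point): Middle of the top drawer's bar handle, a level steel bar 9 mm thick, 90 mm long along y, its axis 26 mm in front of the drawer's front board, 150 mm above the table; moves with the drawer.
- small_panel: Square-ish painted test panel, 100 x 85 x 14 mm, lying on the table. Bystander; origin at the centre of its underside.
- bottle: Round amber glass bottle, 52 mm diameter, 115 mm tall, standing. Bystander; origin at the centre of its underside.
- loupe: Hand magnifier, round lens 82 mm across with a 100 mm handle, lying on the table. Bystander; origin at the centre of its underside (of its lens).
- brush_pot: White pot, 70 mm diameter, 90 mm tall, with brushes standing up to 220 mm. Bystander; origin at the centre of its underside.
- blower: Rubber dust blower, bulb 54 mm diameter with a nozzle, 110 mm tall, standing. Bystander; origin at the centre of its underside.
- slide_boxes: Two flat slide boxes stuck together, 60 x 100 x 34 mm, lying on top of the cabinet. Bystander; origin at the centre of its underside.
- caliper: Steel caliper 200 mm long, lying on the table. Bystander; origin at the centre of its underside.
Mind the look-alikes: they are no part of the job. What is shaped like the panel but blue is not meant.

How it is judged:
By the outcome, as a careful person would: the job done as asked, in the order asked, and still so for the second after the job is handed in, with the robot touching nothing.
It also fails if it takes over 61 s, if anything falls off the work surface, if the arm or the gripper's body presses on something with over 40 N, if the wrist force passes 120 N, or if a joint passes its speed limit or range.

## Robot

A 7-joint arm with a two-finger parallel gripper is mounted at the origin on the work surface. World frame = base frame: x ahead of the robot, y to its left, z up, the work surface at z = 0. Lengths are in m, angles in rad, forces in N, time in s.
With the tool pointing down it reaches from about 0.4 to 0.85 m from the base axis. Payload 10.4 kg.
Tool frame: the origin (TCP) lies at the very end of the fingers, on their centre line; the grasp point (between the pads) lies 19 mm behind it (manip.grip_depth is the distance from the TCP to the grasp point, in m); z points along the fingers, x is the direction in which the jaws open and shut, and the axes are right-handed (so a half turn about z gives the same grasp; the last joint's range is limited). The gripper opens to 85 mm and grips with 20 to 120 N. Pads are 22 mm wide; open, the fingers measure 114 mm over their backs; the gripper's body (76 mm by 85 mm) begins 54 mm behind the grasp point. The pads swing forward as they close: fully open they stand 13 mm farther back than shut.
Start: joints at [1.272, 0.332, -0.065, 1.46, 0.022, 1.35, -0.088], TCP at [0.17, -0.601, 0.194] pointing down, gripper open.
Joint ranges: [-2.6, 2.6], [-0.5, 2.12], [-1.47, 1.34], [0.16, 2.42], [-1.27, 4.41], [0.06, 2.06], [-2.6, 2.6]. Speed limits (rad/s): [2.22, 2.22, 2.79, 2.79, 3.14, 3.14, 3.14].

## Interface

Orientations are given as a unit quaternion [x, y, z, w].
In Python, from workcell import manip, cams gives the robot as it stands. The module is installed in compiled form; this text tells all that it offers.
- The arm moves only by the tool move_arm, never from a script. Its arguments are lists of equal length, an entry for each row: "claw": the opening, from 0 (shut) to 1 (fully open); "dp": the shift along the tool's x, y, z as a fraction of full scale, a list of three; "turn": the turn, a rotation vector about the tool's x, y, z as a fraction of full scale, a list of three. A call has 1 to 8 rows; each row shifts and turns the commanded pose from where the row before left it, along the tool's axes as they then stand; what a row does not reach is not made up. Full scale, the value 1, is 200 mm for a shift and 45 degrees for a turn. A row lasts 1/12 s, in which the tool goes at most 41.7 mm and 7.16 degrees, less where a joint would pass 70% of its speed; a pose out of reach is approached as far as the arm can. A call with a number of a shift or a turn outside -1 to 1 is refused whole. A call with a gripper value outside its range is refused whole. The fingers move at their own pace and stop on an object; "grip_force" is the grip in N (left out, the last holds). Time passes only in rows, so rows that do not move let the fingers close. It gives the time, the measured TCP pose, the force and the opening at its end, in the units of the state.
- manip.get_obs(): the state, without advancing time (a new reading comes with each control period).
- cams.camera(name): name is "scene" or "top" or "wrist"; returns the picture (384x512x3 uint8, red, green, blue); there is no depth.
- cams.camera_info(name): a dict with "fx", "fy", "cx", "cy" (pixels), "pose" (4x4, takes a point from camera to world coordinates); the wrist camera has in their place "tool_from_camera" (4x4, takes a point from camera to tool coordinates, whose origin is the TCP and whose axes are the tool frame's). Camera axes: x right, y down, z forward; pixel columns grow to the right and rows downward; lengths in m; the calibration is good to about 2 mm. A picture is of the moment at which its call begins: read the wrist's pose just before it. camera_info takes no time and is no camera call.
- manip.hand_in(): hands the job in, once; it reports no verdict.
The state is a dict: "clock": time; "joint_pos": joint angles; "joint_velocities": joint speeds; "tau": joint torques, N m; "position": TCP position; "ee_rot": TCP orientation; "ft_force": force on the tool from outside, world axes, zero at the start; "torque": the same for the moment, N m; "grip_width": opening from 0.0 (shut) to 1.0 (fully open).
Only numpy, scipy, OpenCV 4.12 (cv2) and the standard library are available. Lean on these libraries where they do the work, as an engineer would, in place of code of your own. Each camera call takes 0.05 s, during which the arm holds its last target.

## Working session

There is one attempt and no reset: what is moved stays moved. The work goes in short steps, Python scripts to look and compute and a tool call to move; the robot and the scene stay as the last step left them, time stands still between calls to the robot, and variables do not carry over. Pictures are saved under pics/ and viewed, and the job is handed in when it is done.

Besides the shell and the picture viewer there is one more tool, called after "Request:" as a command line: name --argument value ..., lists and objects as JSON in quotes. move_arm: Moves the arm, as the interface text tells. Shift numbers are shares of 200 mm and turn numbers shares of 45 degrees, none past 1 either way. Its arguments: {"type":"object","properties":{"claw":{"type":"array","items":{"type":"number"}},"dp":{"type":"array","items":{"type":"array","items":{"type":"number"}}},"turn":{"type":"array","items":{"type":"array","items":{"type":"number"}}},"grip_force":{"type":"number"}},"required":["claw","dp","turn"]}

```bash
mkdir -p pics; ls
python3 - <<'E'
from workcell import manip, cams
import cv2,numpy as np
np.set_printoptions(precision=4,suppress=True)
print(manip.get_obs(), manip.grip_depth)
for n in ["scene","top","wrist"]:
    im=cams.camera(n); cv2.imwrite(f"pics/{n}0.png",im[:,:,::-1]); print(n,cams.camera_info(n))
E
```

```text
pics
{'clock': 0.0, 'joint_pos': array([ 1.2724,  0.3329, -0.0647,  1.461 ,  0.0216,  1.3499, -0.0885]), 'joint_velocities': array([-0.001 ,  0.0005, -0.0008, -0.0007, -0.0008,  0.0004,  0.0006]), 'tau': array([ -0.0008, -62.5442,   0.0486, -39.16  ,   0.0163,   0.01  ,
         0.    ]), 'position': array([ 0.1701, -0.601 ,  0.1935]), 'ee_rot': array([ 0.7976, -0.6032, -0.0006, -0.0004]), 'ft_force': array([0.3615, 0.4378, 0.2049]), 'torque': array([-0.0138, -0.0426, -0.0466]), 'grip_width': 0.99838980907641} 0.0187
scene {'fx': 440.7400230552063, 'fy': 440.7400230552063, 'cx': 254.9135449614827, 'cy': 200.83339805418865, 'pose': array([[ 0.1474,  0.754 , -0.6401,  1.3754],
       [ 0.989 , -0.1172,  0.0898, -0.1219],
       [-0.0073, -0.6463, -0.7631,  1.2051],
       [ 0.    ,  0.    ,  0.    ,  1.    ]])}
top {'fx': 389.7686009243457, 'fy': 389.7686009243457, 'cx': 253.5018382486963, 'cy': 190.09943435209954, 'pose': array([[ 0.0222, -0.9967,  0.078 ,  0.3754],
       [-0.9996, -0.0207,  0.0211, -0.0035],
       [-0.0195, -0.0785, -0.9967,  1.6476],
       [ 0.    ,  0.    ,  0.    ,  1.    ]])}
wrist {'fx': 292.8228225582238, 'fy': 292.8228225582238, 'cx': 259.629005808401, 'cy': 190.41982677450804, 'tool_from_camera': array([[ 1.    , -0.0008,  0.    , -0.0002],
       [ 0.0008,  0.9577,  0.2876, -0.0738],
       [-0.0002, -0.2876,  0.9577, -0.1805],
       [ 0.    ,  0.    ,  0.    ,  1.    ]])}
```

View pics/scene0.png

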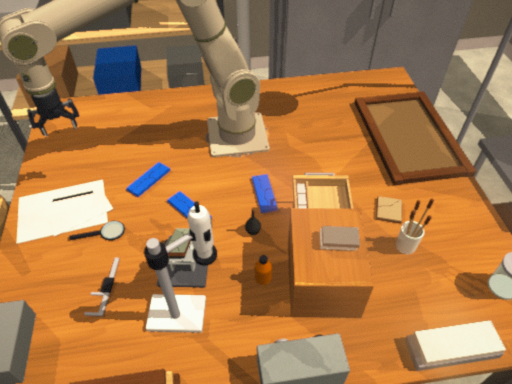

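View pics/top0.png

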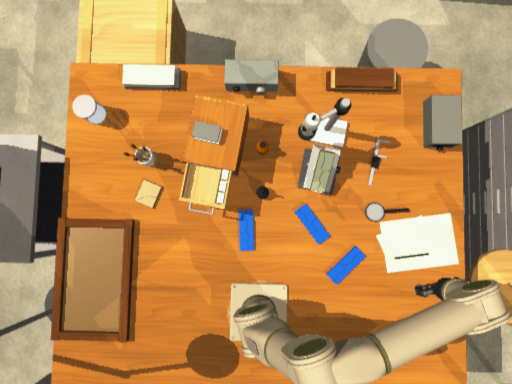

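View pics/wrist0.png

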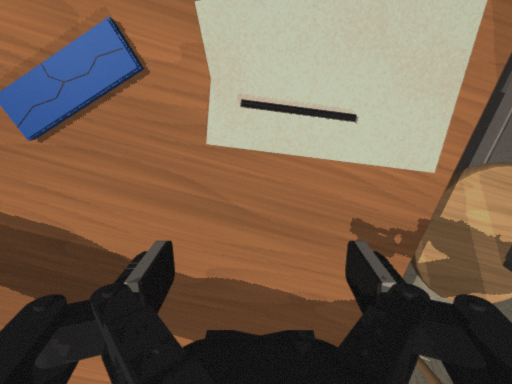

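The panel (greenish face) is on the stage at top-image (322,170). The three blue blocks at (247,230), (312,224) and (346,265) are look-alikes. The cabinet is at (215,135) and its open drawer at (205,187).

Run:
```python
import cv2
t=cv2.imread("pics/top0.png"); s=cv2.imread("pics/scene0.png")
cv2.imwrite("pics/c1.png",cv2.resize(t[90:215,285:365],None,fx=4.8,fy=4.8,interpolation=cv2.INTER_CUBIC))
cv2.imwrite("pics/c2.png",cv2.resize(t[90:220,170:260],None,fx=4.5,fy=4.5,interpolation=cv2.INTER_CUBIC))
cv2.imwrite("pics/c3.png",cv2.resize(s[165:325,280:380],None,fx=3.7,fy=3.7,interpolation=cv2.INTER_CUBIC))
cv2.imwrite("pics/c4.png",cv2.resize(s[190:335,140:230],None,fx=4,fy=4,interpolation=cv2.INTER_CUBIC))
```

```text
(no output)
```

View pics/c1.png

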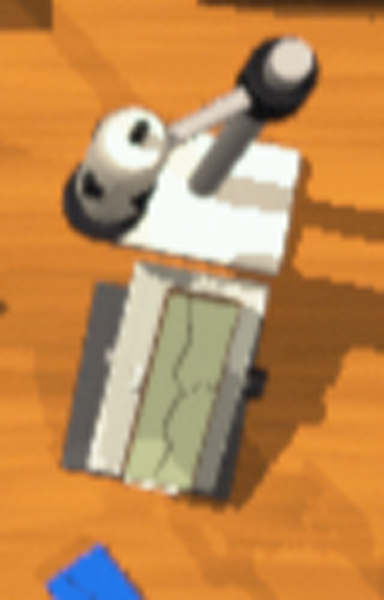

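View pics/c2.png

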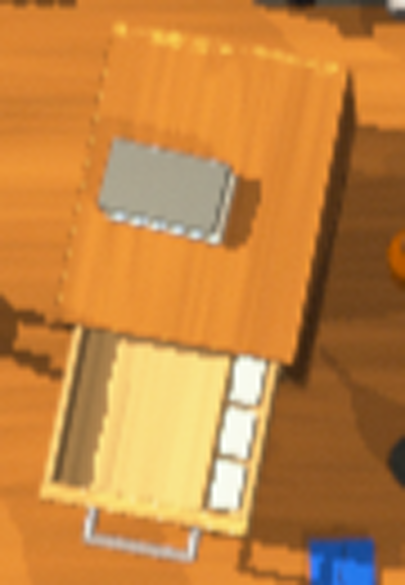

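View pics/c3.png

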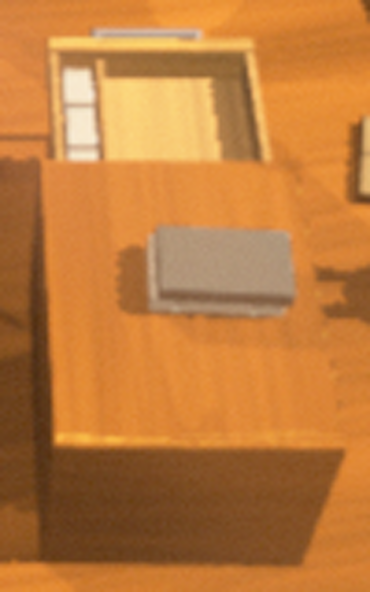

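View pics/c4.png

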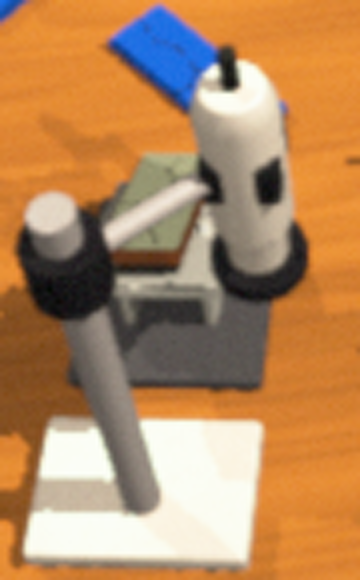

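```bash
cat > h.py <<'E'
from workcell import manip, cams
import cv2,numpy as np
from scipy.spatial.transform import Rotation as R
np.set_printoptions(precision=4,suppress=True)
def K(n):
    i=cams.camera_info(n); return i
def T_tool(o=None):
    o=o or manip.get_obs(); T=np.eye(4); T[:3,:3]=R.from_quat(o["ee_rot"]).as_matrix(); T[:3,3]=o["position"]; return T
def campose(n,T=None):
    i=K(n)
    return i["pose"] if "pose" in i else T@i["tool_from_camera"]
def back(n,uv,z,T=None):
    i=K(n);P=campose(n,T); d=P[:3,:3]@np.array([(uv[0]-i["cx"])/i["fx"],(uv[1]-i["cy"])/i["fy"],1])
    return P[:3,3]+d*(z-P[2,3])/d[2]
def proj(n,p,T=None):
    i=K(n);P=campose(n,T); q=(np.atleast_2d(p)-P[:3,3])@P[:3,:3]
    return np.c_[q[:,0]/q[:,2]*i["fx"]+i["cx"],q[:,1]/q[:,2]*i["fy"]+i["cy"]]
def crop(uv,s,ox,oy): return np.array(uv)/s+[ox,oy]
E
python3 - <<'E'
from h import *
c=lambda *p:crop(p,4.5,170,90)
print("cab top FL,FR,BR,BL"); L=[back("top",c(*p),.186) for p in [(60,318),(293,362),(347,68),(118,28)]]
for p in L: print(p)
print([np.linalg.norm(L[i]-L[(i+1)%4]) for i in range(4)])
print("drawer front outer"); 
for p in [(40,495),(245,532)]: print(back("top",c(*p),.172))
for p in [(88,540),(193,555)]: print(back("top",c(*p),.150))
s=lambda *p:crop(p,3.7,280,165)
print("scene"); 
for p in [(38,160),(270,160),(343,448),(55,445)]: print(back("scene",s(*p),.186))
for p in [(48,40),(255,40)]: print(back("scene",s(*p),.172))
for p in [(95,33),(200,33)]: print(back("scene",s(*p),.150))
d=lambda *p:crop(p,4.8,285,90)
print("post",back("top",d(292,60),.382),"head",back("top",d(135,130),.43))
e=lambda *p:crop(p,4,140,190)
print("post",back("scene",e(52,215),.382),"head",back("scene",e(240,85),.43),'ring',back("scene",e(262,255),.195))
from scipy.optimize import least_squares
# panel top corners
C=np.array([[s1*.085,s2*.03,.014] for s1,s2 in [(1,1),(1,-1),(-1,-1),(-1,1)]])
obs=[("top",0,d(168,290)),("top",1,d(243,298)),("top",2,d(192,490)),("top",3,d(125,482)),("scene",1,e(118,248)),("scene",2,e(148,153))]
def pts(v,C=C): 
    Rm=(R.from_euler('z',v[3])*R.from_euler('y',-np.pi/6)).as_matrix(); return C@Rm.T+v[:3]
f=lambda v: np.concatenate([(proj(n,pts(v)[k])[0]-uv) for n,k,uv in obs])
r=least_squares(f,[.6,-.15,.1,-.2],loss='soft_l1'); print(r.x,np.degrees(r.x[3]),f(r.x))
E
```

```text
cab top FL,FR,BR,BL
[0.5964 0.2965 0.186 ]
[0.5628 0.0987 0.186 ]
[0.8156 0.0592 0.186 ]
[0.8473 0.2558 0.186 ]
[np.float64(0.2006249702219791), np.float64(0.25582799861944916), np.float64(0.19915776646214964), np.float64(0.25420867700333466)]
drawer front outer
[0.4472 0.3108 0.172 ]
[0.4197 0.1364 0.172 ]
[0.4106 0.2728 0.15  ]
[0.3998 0.1824 0.15  ]
scene
[0.5654 0.0981 0.186 ]
[0.5941 0.2827 0.186 ]
[0.8546 0.2576 0.186 ]
[0.8216 0.0584 0.186 ]
[0.4231 0.1365 0.172 ]
[0.4508 0.3144 0.172 ]
[0.4008 0.1852 0.15  ]
[0.4153 0.2777 0.15  ]
post [ 0.7707 -0.275   0.382 ] head [ 0.7068 -0.1616  0.43  ]
post [ 0.7755 -0.272   0.382 ] head [ 0.7367 -0.158   0.43  ] ring [ 0.6945 -0.1642  0.195 ]
[ 0.5813 -0.2408  0.0992 -0.143 ] -8.195541598540938 [-1.2335 -0.0571 -1.4393  0.7528 -0.1631 -0.0814 -0.8923 -0.8233 -4.5874
 -0.0886 -1.9563  0.0351]
```

```bash
cat >> h.py <<'E'
def pose(p,Rm): T=np.eye(4);T[:3,:3]=Rm;T[:3,3]=p;return T
def panelT(v,pitch): # v=[x,y,z,yaw]; pitch>0 nose up
    return pose(v[:3],(R.from_euler('z',v[3])*R.from_euler('y',-pitch)).as_matrix())
FLIP=np.array([[0,1,0],[1,0,0],[0,0,-1.]]) # tool x=panel y, tool y=panel x, tool z=-n  (columns)
def toolT(Tp,off): T=Tp.copy(); T[:3,3]=Tp[:3,3]+Tp[:3,:3]@np.array(off); T[:3,:3]=Tp[:3,:3]@FLIP; return T
def rows(T0,T1,n=None):
    r=R.from_matrix(T0[:3,:3].T@T1[:3,:3]).as_rotvec(); D=np.linalg.norm(T1[:3,3]-T0[:3,3])
    n=n or int(np.ceil(max(D/.04,np.degrees(np.linalg.norm(r))/7.0,1)))
    out=[];Rk=R.from_matrix(T0[:3,:3]);st=(T1[:3,3]-T0[:3,3])/n
    for k in range(n):
        out.append(np.round(Rk.inv().apply(st)/.2,3)); Rk=Rk*R.from_rotvec(r/n)
    tr=np.round(np.degrees(r/n)/45,4).tolist()
    print("n",n,"dist",D,"turn/row",tr); print("dp",[o.tolist() for o in out])
E
python3 - <<'E'
from h import *
Tp=panelT([.581,-.241,.099,-.16],np.pi/6)
T=toolT(Tp,[-.03,0,.15]);print(T); rows(T_tool(),T)
E
```

```text
[[ 0.1593  0.855   0.4936  0.4813]
 [ 0.9872 -0.138  -0.0797 -0.2249]
 [-0.      0.5    -0.866   0.2139]
 [ 0.      0.      0.      1.    ]]
n 23 dist 0.488643793121133 turn/row [-0.0087, 0.0389, -0.1453]
dp [[-0.06, -0.087, -0.004], [-0.05, -0.094, -0.007], [-0.039, -0.099, -0.009], [-0.027, -0.102, -0.01], [-0.015, -0.105, -0.012], [-0.002, -0.105, -0.013], [0.01, -0.105, -0.013], [0.022, -0.103, -0.013], [0.034, -0.1, -0.013], [0.046, -0.095, -0.013], [0.057, -0.089, -0.012], [0.067, -0.082, -0.01], [0.076, -0.074, -0.009], [0.084, -0.064, -0.007], [0.091, -0.054, -0.005], [0.097, -0.044, -0.002], [0.101, -0.032, 0.001], [0.104, -0.021, 0.004], [0.106, -0.009, 0.007], [0.106, 0.003, 0.01], [0.104, 0.015, 0.013], [0.101, 0.027, 0.017], [0.097, 0.038, 0.02]]
```

Request:
move_arm --claw '[1,1,1,1,1,1,1,1]' --dp '[[-0.06,-0.087,-0.03],[-0.05,-0.094,-0.03],[-0.039,-0.099,-0.03],[-0.027,-0.102,-0.03],[-0.015,-0.105,-0.03],[-0.002,-0.105,-0.03],[0.01,-0.105,-0.03],[0.022,-0.103,-0.03]]' --turn '[[-0.0087,0.0389,-0.1453],[-0.0087,0.0389,-0.1453],[-0.0087,0.0389,-0.1453],[-0.0087,0.0389,-0.1453],[-0.0087,0.0389,-0.1453],[-0.0087,0.0389,-0.1453],[-0.0087,0.0389,-0.1453],[-0.0087,0.0389,-0.1453]]'

```text
clock: 0.82
position: [0.278, -0.4663, 0.2329]
ee_rot: [0.976, -0.183, 0.078, 0.093]
ft_force: [0.5, -0.2, -0.5]
grip_width: 1.001
```

Request:
move_arm --claw '[1,1,1,1,1,1,1,1]' --dp '[[0.034,-0.1,-0.013],[0.046,-0.095,-0.013],[0.057,-0.089,-0.012],[0.067,-0.082,-0.01],[0.076,-0.074,-0.009],[0.084,-0.064,-0.007],[0.091,-0.054,-0.005],[0.097,-0.044,-0.002]]' --turn '[[-0.0087,0.0389,-0.1453],[-0.0087,0.0389,-0.1453],[-0.0087,0.0389,-0.1453],[-0.0087,0.0389,-0.1453],[-0.0087,0.0389,-0.1453],[-0.0087,0.0389,-0.1453],[-0.0087,0.0389,-0.1453],[-0.0087,0.0389,-0.1453]]'

```text
clock: 1.48
position: [0.3859, -0.3353, 0.2397]
ee_rot: [0.937, 0.274, 0.139, 0.164]
ft_force: [0.4, 0.2, 0.9]
grip_width: 1.002
```

Run:
```python
from h import *
o=manip.get_obs();print(o["joint_pos"],o["joint_velocities"],o["position"],o["clock"])
Tp=panelT([.581,-.241,.099,-.16],np.pi/6)
T=toolT(Tp,[-.03,0,.15]); rows(T_tool(),T)
```

```text
[ 0.9882 -0.28   -0.2801  2.06   -0.1581  0.924   1.3396] [-0.4085 -0.1975  0.0504  0.2001 -0.2815 -0.2104  1.1977] [ 0.3859 -0.3353  0.2397] 1.4833
n 7 dist 0.14821199517616998 turn/row [-0.0086, 0.0389, -0.144]
dp [[0.096, -0.038, 0.022], [0.099, -0.027, 0.025], [0.101, -0.016, 0.028], [0.101, -0.005, 0.031], [0.1, 0.007, 0.034], [0.098, 0.018, 0.037], [0.094, 0.028, 0.04]]
```

Request:
move_arm --claw '[1,1,1,1,1,1,1,1]' --dp '[[0.096,-0.038,0.022],[0.099,-0.027,0.025],[0.101,-0.016,0.028],[0.101,-0.005,0.031],[0.1,0.007,0.034],[0.098,0.018,0.037],[0,0,0],[0,0,0]]' --turn '[[-0.0087,0.0389,-0.1453],[-0.0087,0.0389,-0.1453],[-0.0087,0.0389,-0.1453],[-0.0087,0.0389,-0.1453],[-0.0087,0.0389,-0.1453],[-0.0087,0.0389,-0.14],[0,0,0],[0,0,0]]'

```text
clock: 2.15
position: [0.4674, -0.2414, 0.2175]
ee_rot: [0.774, 0.579, 0.165, 0.194]
ft_force: [0.3, -0.5, -0.3]
grip_width: 0.999
```

Run:
```python
from h import *
o=manip.get_obs();print(o["joint_pos"],o["position"],o["clock"]); print(T_tool(o))
im=cams.camera("wrist");cv2.imwrite("pics/w1.png",im[:,:,::-1]);np.save("w1.npy",T_tool(o))
```

```text
[ 0.7621 -0.2695 -0.2355  2.1314 -0.2918  0.795   1.9582] [ 0.4674 -0.2414  0.2175] 2.15
[[ 0.2742  0.8331  0.4804  0.4674]
 [ 0.9611 -0.2539 -0.1084 -0.2414]
 [ 0.0317  0.4914 -0.8703  0.2175]
 [ 0.      0.      0.      1.    ]]
```

View pics/w1.png

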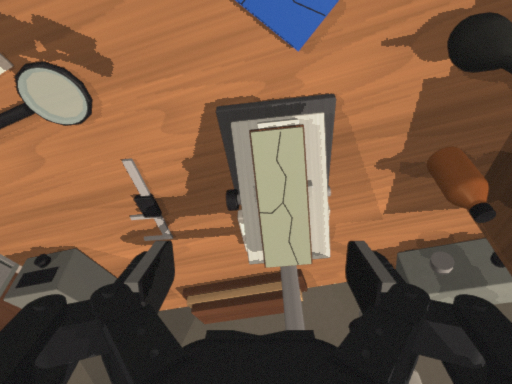

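Run:
```python
import cv2
t=cv2.imread("pics/w1.png")
cv2.imwrite("pics/w1c.png",cv2.resize(t[90:285,210:345],None,fx=3,fy=3,interpolation=cv2.INTER_CUBIC))
```

```text
(no output)
```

View pics/w1c.png

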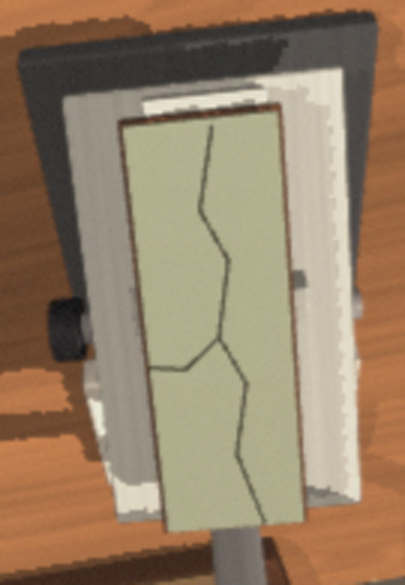

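Run:
```python
from h import *
from scipy.optimize import least_squares
T=np.load("w1.npy")
c=lambda *p:crop(p,3,210,90)
d=lambda *p:crop(p,4.8,285,90)
C=np.array([[s1*.085,s2*.03,.014] for s1,s2 in [(1,1),(1,-1),(-1,-1),(-1,1)]])
W=[("wrist",0,c(306,521)),("wrist",1,c(166,532)),("wrist",2,c(120,121)),("wrist",3,c(281,107))]
TT=[("top",0,d(168,290)),("top",1,d(243,298)),("top",2,d(192,490)),("top",3,d(125,482))]
for obs,free in [(W,0),(W,1),(W+TT,0)]:
    def f(v):
        P=panelT(v,v[4] if free else np.pi/6); p=C@P[:3,:3].T+P[:3,3]
        return np.concatenate([(proj(n,p[k],T)[0]-uv) for n,k,uv in obs])
    r=least_squares(f,[.58,-.24,.1,-.15,.52]); print(r.x,np.degrees(r.x[3:]),f(r.x))
```

```text
[ 0.5846 -0.2417  0.0984 -0.1783  0.52  ] [-10.2186  29.7938] [ 0.4026 -0.2535 -0.6239 -0.1447 -0.3768  0.6566  0.5616 -0.3046]
[ 0.5872 -0.242   0.0958 -0.1795  0.5635] [-10.2867  32.2846] [ 0.4084 -0.1062 -0.5883 -0.0294  0.172   0.4585 -0.0147 -0.334 ]
[ 0.5832 -0.2417  0.0996 -0.1764  0.52  ] [-10.1058  29.7938] [ 0.4623  0.0626 -0.8076  0.2353 -0.9376  0.3325  0.3125 -0.7566 -0.3467
 -0.7119 -0.6342  0.6025 -0.5984 -0.4309 -1.2455 -1.6568]
```

Run:
```python
from h import *
Tp=panelT([.584,-.2417,.099,-.178],np.pi/6)
A=toolT(Tp,[-.022,0,.03]);B=toolT(Tp,[-.022,0,-.003]); print(A,B[:3,3]); rows(T_tool(),A,5)
```

```text
[[ 0.1771  0.8523  0.4921  0.5505]
 [ 0.9842 -0.1533 -0.0885 -0.2357]
 [ 0.      0.5    -0.866   0.114 ]
 [ 0.      0.      0.      1.    ]] [ 0.5667 -0.2386  0.0854]
n 5 dist 0.1332849425886638 turn/row [-0.0019, 0.0059, -0.0265]
dp [[0.026, 0.017, 0.13], [0.025, 0.017, 0.13], [0.024, 0.017, 0.13], [0.023, 0.018, 0.13], [0.022, 0.018, 0.13]]
```

Request:
move_arm --claw '[1,1,1,1,1,1,1,1]' --dp '[[0.026,0.017,0.13],[0.025,0.017,0.13],[0.024,0.017,0.13],[0.023,0.018,0.13],[0.022,0.018,0.13],[0,0,0],[0,0,0],[0,0,0]]' --turn '[[-0.0019,0.0059,-0.0265],[-0.0019,0.0059,-0.0265],[-0.0019,0.0059,-0.0265],[-0.0019,0.0059,-0.0265],[-0.0019,0.0059,-0.0265],[0,0,0],[0,0,0],[0,0,0]]'

```text
clock: 2.87
position: [0.5506, -0.2364, 0.1149]
ee_rot: [0.741, 0.62, 0.166, 0.199]
ft_force: [0.1, -0.2, 0.7]
grip_width: 1.001
```

Run:
```python
from h import *
Tp=panelT([.584,-.2417,.099,-.178],np.pi/6)
B=toolT(Tp,[-.022,0,-.003]); T=T_tool(); print(T); rows(T,B,3)
im=cams.camera("wrist");cv2.imwrite("pics/w2.png",im[:,:,::-1]);np.save("w2.npy",T)
```

```text
[[ 0.1772  0.8519  0.4927  0.5506]
 [ 0.9842 -0.1532 -0.0892 -0.2364]
 [-0.0005  0.5007 -0.8656  0.1149]
 [ 0.      0.      0.      1.    ]]
n 3 dist 0.03365136858241207 turn/row [0.0004, 0.0002, 0.0]
dp [[0.001, -0.001, 0.056], [0.001, -0.001, 0.056], [0.001, -0.001, 0.056]]
```

View pics/w2.png

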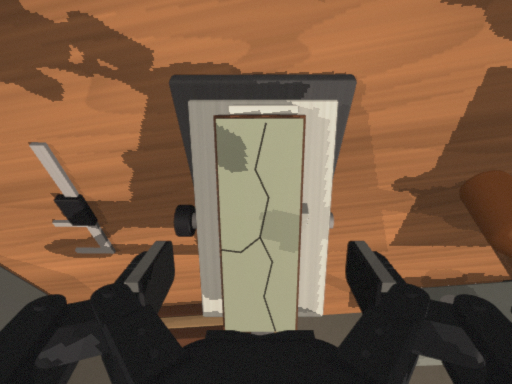

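Request:
move_arm --claw '[1,1,1,1,1,1,1,1]' --dp '[[0.001,-0.001,0.056],[0.001,-0.001,0.056],[0.001,-0.001,0.056],[0,0,0],[0,0,0],[0,0,0],[0,0,0],[0,0,0]]' --turn '[[0,0,0],[0,0,0],[0,0,0],[0,0,0],[0,0,0],[0,0,0],[0,0,0],[0,0,0]]' --grip_force 60

```text
clock: 3.58
position: [0.5672, -0.2381, 0.0857]
ee_rot: [0.74, 0.62, 0.166, 0.199]
ft_force: [-0.2, 0.5, -0.6]
grip_width: 1.003
```

Request:
move_arm --claw '[0.5,0.5,0.5,0.5,0.5,0.5,0.5,0.5]' --dp '[[0,0,0],[0,0,0],[0,0,0],[0,0,0],[0,0,0],[0,0,0],[0,0,0],[0,0,0]]' --turn '[[0,0,0],[0,0,0],[0,0,0],[0,0,0],[0,0,0],[0,0,0],[0,0,0],[0,0,0]]' --grip_force 60

```text
clock: 4.25
position: [0.5671, -0.2376, 0.0847]
ee_rot: [0.74, 0.621, 0.166, 0.199]
ft_force: [0.7, 0.8, 0.1]
grip_width: 0.499
```

Run:
```python
from h import *
o=manip.get_obs(); print(o); np.save("grip.npy",T_tool(o))
im=cams.camera("wrist");cv2.imwrite("pics/w3.png",im[:,:,::-1])
```

```text
{'clock': 4.25, 'joint_pos': array([ 0.6914,  0.0951, -0.3138,  2.1145, -0.1816,  0.429 ,  1.9278]), 'joint_velocities': array([-0.0004, -0.0007,  0.0019, -0.0001, -0.0008, -0.0032,  0.0013]), 'tau': array([  0.0009, -40.5118,  -0.8835, -34.9511,  -0.3729,  -2.4998,
         0.0002]), 'position': array([ 0.5671, -0.2376,  0.0847]), 'ee_rot': array([0.7402, 0.6205, 0.1661, 0.1987]), 'ft_force': array([0.7216, 0.775 , 0.0824]), 'torque': array([ 0.0769,  0.5042, -0.0266]), 'grip_width': 0.4986359380233501}
```

View pics/w3.png

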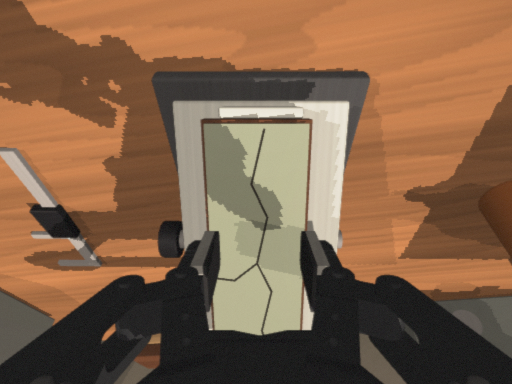

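Run:
```python
import cv2
t=cv2.imread("pics/w3.png")
cv2.imwrite("pics/w3c.png",cv2.resize(t[200:345,150:370],None,fx=3.6,fy=3.6,interpolation=cv2.INTER_CUBIC))
```

```text
(no output)
```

View pics/w3c.png

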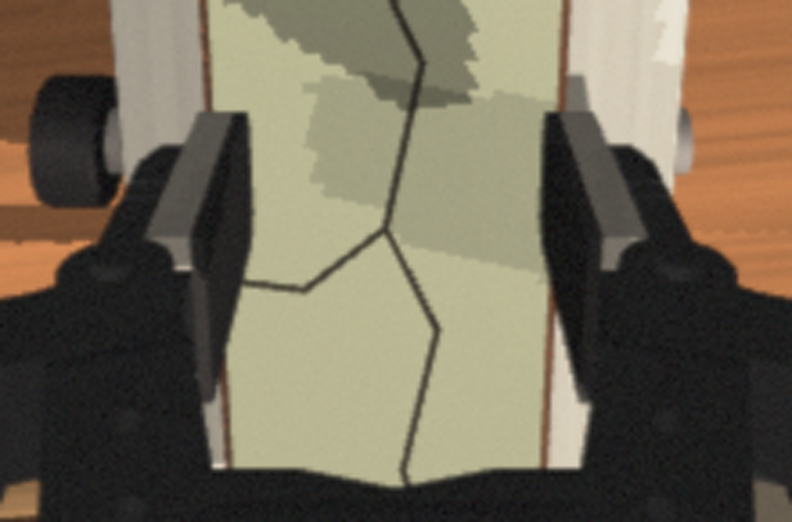

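The claw closed to 42 mm without stopping, which is less than the panel's 60 mm width. The tips are therefore above the face, and I'll check from the scene camera.

Run:
```python
from h import *
for n,(a,b,c,d) in {"scene":(150,300,100,260),"top":(110,230,270,380)}.items():
    im=cams.camera(n)[a:b,c:d,::-1]; cv2.imwrite(f"pics/{n}1.png",cv2.resize(im,None,fx=4,fy=4,interpolation=cv2.INTER_CUBIC))
    T=T_tool()
    print(n,(proj(n,[T[:3,3]+T[:3,2]*z for z in (0,-.02,-.04)])-[c,a])*4)
```

```text
scene [[327.7226 369.3053]
 [326.4789 345.6406]
 [325.2228 321.7389]]
top [[201.2132 257.0655]
 [201.9865 264.8045]
 [202.7779 272.7254]]
```

View pics/scene1.png

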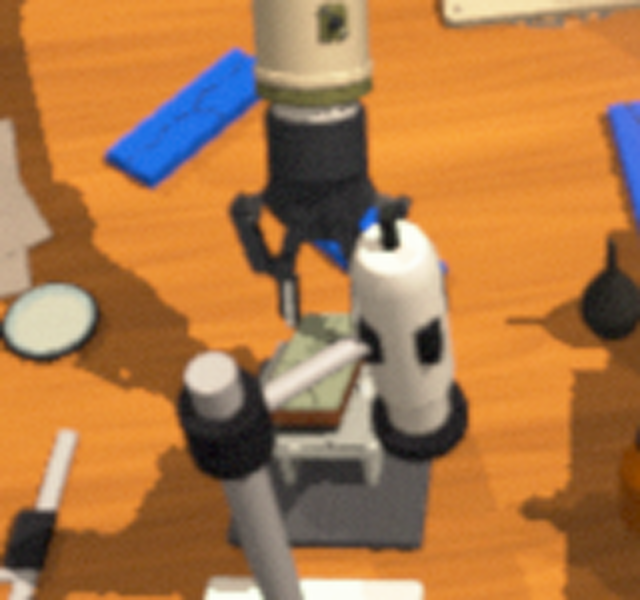

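View pics/top1.png

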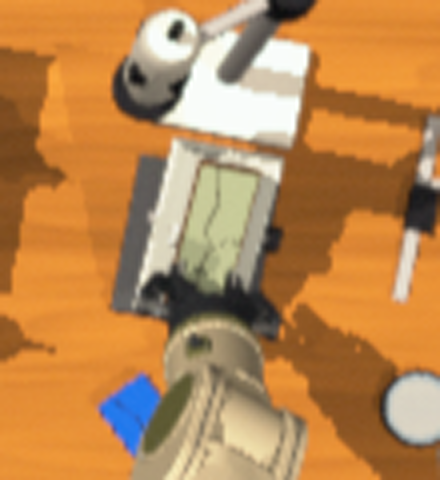

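The scene view shows the left fingertip at crop (290,322). That is where a point 40 mm behind the reported TCP projects (row 321.7). The wrist image gives −43 mm, so the two cameras agree that the real tips sit about 40 mm behind the reported TCP. I'll open, go 40 mm deeper and re-grip.

Request:
move_arm --claw '[1,1,1,1,1,1,1,1]' --dp '[[0,0,0],[0,0,0],[0,0,0],[0,0,0],[0,0,0],[0,0,0.05],[0,0,0.05],[0,0,0]]' --turn '[[0,0,0],[0,0,0],[0,0,0],[0,0,0],[0,0,0],[0,0,0],[0,0,0],[0,0,0]]'

```text
clock: 5.07
position: [0.5769, -0.2389, 0.065]
ee_rot: [0.74, 0.621, 0.166, 0.198]
ft_force: [-0.0, 0.8, -0.5]
grip_width: 1.005
```

Run:
```python
from h import *
o=manip.get_obs(); print(o["position"],o["ft_force"],o["grip_width"])
im=cams.camera("wrist");cv2.imwrite("pics/w4.png",im[:,:,::-1])
```

```text
[ 0.5769 -0.2389  0.065 ] [-0.0399  0.7904 -0.4735] 1.0047039850695583
```

View pics/w4.png

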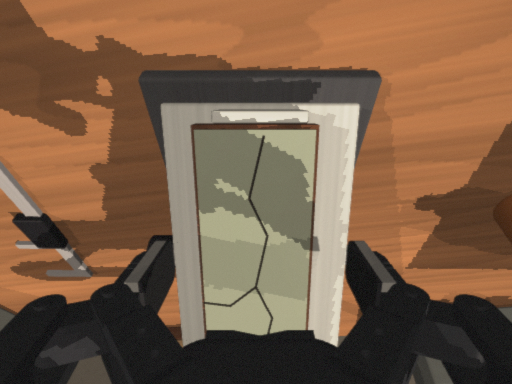

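Request:
move_arm --claw '[1,1,1,1,0.62,0.62,0.62,0.62]' --dp '[[0,0,0.05],[0,0,0.05],[0,0,0],[0,0,0],[0,0,0],[0,0,0],[0,0,0],[0,0,0]]' --turn '[[0,0,0],[0,0,0],[0,0,0],[0,0,0],[0,0,0],[0,0,0],[0,0,0],[0,0,0]]' --grip_force 50

```text
clock: 5.78
position: [0.5868, -0.2415, 0.0508]
ee_rot: [0.74, 0.62, 0.166, 0.199]
ft_force: [-4.3, 0.8, 5.3]
grip_width: 0.688
```

Run:
```python
from h import *
o=manip.get_obs(); print(o["position"],o["ft_force"],o["torque"],o["grip_width"]); np.save("grip.npy",T_tool(o))
Tp=panelT([.584,-.2417,.099,-.178],np.pi/6); print(np.linalg.inv(Tp)@T_tool(o))
im=cams.camera("wrist");cv2.imwrite("pics/w5.png",im[:,:,::-1])
```

```text
[ 0.5868 -0.2415  0.0508] [-4.3204  0.7561  5.3353] [ 0.1613  0.7932 -0.0532] 0.6884274512221004
[[-0.0024  1.      0.001  -0.0218]
 [ 1.      0.0024  0.0001  0.0007]
 [ 0.0001  0.001  -1.     -0.0431]
 [ 0.      0.      0.      1.    ]]
```

View pics/w5.png

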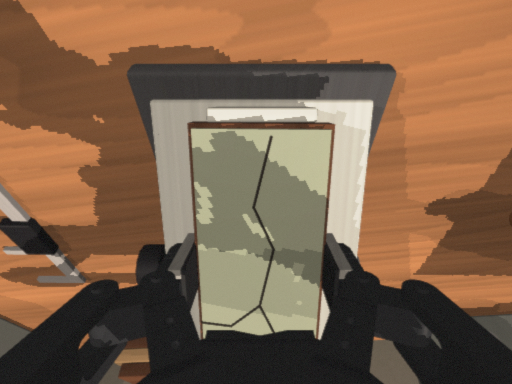

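Request:
move_arm --claw '[0.6,0.6,0.6,0.6,0.6,0.6,0.6,0.6]' --dp '[[0,0,0],[0,0,0],[0,0,-0.02],[0,0,-0.03],[0,0,-0.05],[0,0,-0.1],[0,0,-0.15],[0,0,-0.15]]' --turn '[[0,0,0],[0,0,0],[0,0,0],[0,0,0],[0,0,0],[0,0,0],[0,0,0],[0,0,0]]' --grip_force 70

```text
clock: 6.5
position: [0.5361, -0.2316, 0.1372]
ee_rot: [0.74, 0.621, 0.166, 0.198]
ft_force: [-0.4, 0.1, -1.0]
grip_width: 0.683
```

Run:
```python
from h import *
o=manip.get_obs(); print(o["position"],o["ft_force"],o["torque"],o["grip_width"],o["joint_pos"])
im=cams.camera("wrist");cv2.imwrite("pics/w6.png",im[:,:,::-1])
```

```text
[ 0.5361 -0.2316  0.1372] [-0.3795  0.1062 -0.9738] [ 0.056   0.6585 -0.0015] 0.6828878265287741 [ 0.73   -0.0485 -0.3167  2.1287 -0.2488  0.562   1.983 ]
```

View pics/w6.png

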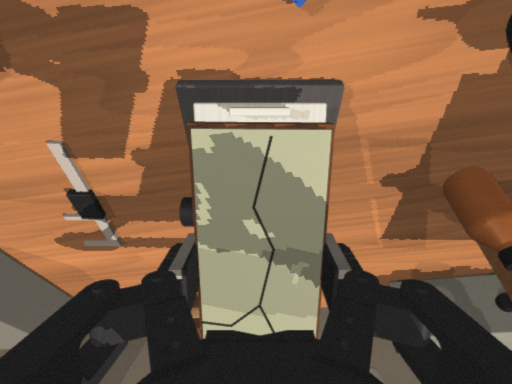

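Run:
```python
import cv2
t=cv2.imread("pics/top0.png"); s=cv2.imread("pics/scene0.png")
cv2.imwrite("pics/d1.png",cv2.resize(t[155:217,172:242],None,fx=9,fy=9,interpolation=cv2.INTER_CUBIC))
cv2.imwrite("pics/d2.png",cv2.resize(s[168:215,285:365],None,fx=9,fy=9,interpolation=cv2.INTER_CUBIC))
```

```text
(no output)
```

View pics/d1.png

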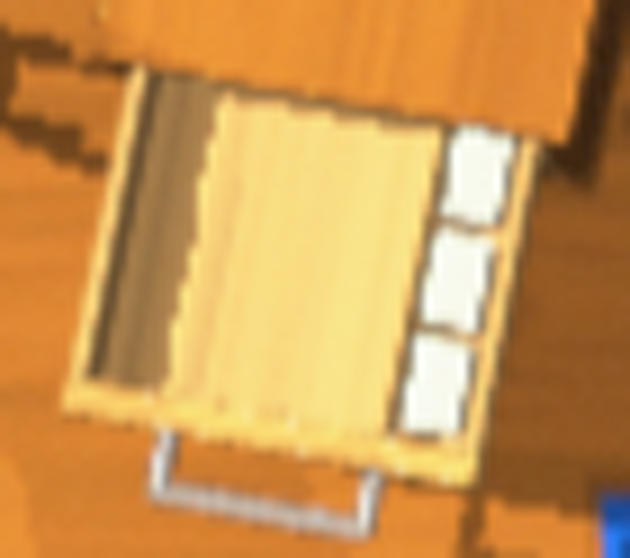

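View pics/d2.png

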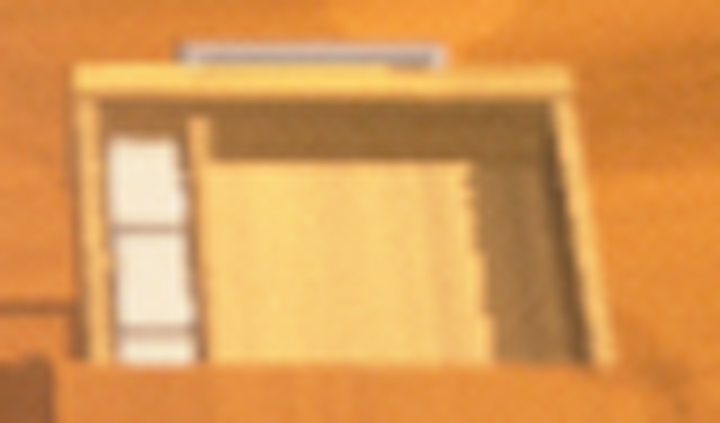

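Run:
```python
from h import *
from scipy.optimize import least_squares
t=lambda *p:crop(p,9,172,155); s=lambda *p:crop(p,9,285,168)
c2=lambda *p:crop(p,4.5,170,90); c3=lambda *p:crop(p,3.7,280,165)
# params cx,cy,yaw,q(drawer out), halfwidth front board wf, yc front offset, yL bay left, yR divider
obs=[]
def cab(x,y,z): return lambda v:(x,y,z)
def drw(fx,fy,z): return lambda v:(fx-v[3],fy(v),z)
A=obs.append
for n,uv,g in [("top",c2(60,318),(0,.103)),("top",c2(293,362),(0,-.103)),("top",c2(347,68),(.262,-.103)),("top",c2(118,28),(.262,.103)),
  ("scene",c3(38,160),(0,-.103)),("scene",c3(343,448),(.262,.103)),("scene",c3(55,445),(.262,-.103))]: A((n,uv,cab(*g,.186)))
for n,l,r in [("top",t(62,408),t(470,487)),("scene",s(572,65),s(75,65))]:
    A((n,l,drw(0,lambda v:v[5]+v[4],.172)));A((n,r,drw(0,lambda v:v[5]-v[4],.172)))
for n,l,r in [("top",t(152,495),t(365,530)),("scene",s(443,50),s(180,48))]:
    A((n,l,drw(-.0285,lambda v:v[5]+.045,.150)));A((n,r,drw(-.0285,lambda v:v[5]-.045,.150)))
L=[("top",t(92,378),6,.168),("scene",s(553,100),6,.168),("top",t(393,430),7,.160),("scene",s(208,118),7,.160)]
for n,uv,k,z in L: A((n,uv,drw(.014,lambda v,k=k:v[k],z)))
def W(v,l):
    c,s_=np.cos(v[2]),np.sin(v[2]); return np.array([v[0]+c*l[0]-s_*l[1],v[1]+s_*l[0]+c*l[1],l[2]])
f=lambda v:np.concatenate([proj(n,W(v,g(v)))[0]-uv for n,uv,g in obs])
r=least_squares(f,[.58,.195,-.17,.147,.09,0,.08,-.04],loss='soft_l1')
print(r.x,np.degrees(r.x[2]),"bay w",r.x[6]-r.x[7],"e",r.x[3]-.114); print(f(r.x).reshape(-1,2))
v=r.x; b=W(v,(.114-v[3],(v[6]+v[7])/2,.134)); print("bay_floor",b); np.save("bay.npy",np.r_[b,v[2],v[3],v[5],(v[6]+v[7])/2,v[:2]])
```

```text
Traceback (most recent call last):
  File "h.py", line 16, in proj
    i=K(n);P=campose(n,T); q=(np.atleast_2d(p)-P[:3,3])@P[:3,:3]
             ~~~~~~~^^^^^
  File "h.py", line 10, in campose
    i=K(n)
  File "h.py", line 6, in K
    i=cams.camera_info(n); return i
ValueError: time passes only in moves, steps and waits
```

```bash
python3 - <<'E'
s=open('h.py').read()
s=s.replace("""def K(n):
    i=cams.camera_info(n); return i""","""_c={}
def K(n):
    if n not in _c: _c[n]=cams.camera_info(n)
    return _c[n]""")
open('h.py','w').write(s)
E
cat > fit.py <<'E'
from h import *
from scipy.optimize import least_squares
t=lambda *p:crop(p,9,172,155); s=lambda *p:crop(p,9,285,168)
c2=lambda *p:crop(p,4.5,170,90); c3=lambda *p:crop(p,3.7,280,165)
obs=[]
def cab(x,y,z): return lambda v:(x,y,z)
def drw(fx,fy,z): return lambda v:(fx-v[3],fy(v),z)
A=obs.append
for n,uv,g in [("top",c2(60,318),(0,.103)),("top",c2(293,362),(0,-.103)),("top",c2(347,68),(.262,-.103)),("top",c2(118,28),(.262,.103)),
  ("scene",c3(38,160),(0,-.103)),("scene",c3(343,448),(.262,.103)),("scene",c3(55,445),(.262,-.103))]: A((n,uv,cab(*g,.186)))
for n,l,r in [("top",t(62,408),t(470,487)),("scene",s(572,65),s(75,65))]:
    A((n,l,drw(0,lambda v:v[5]+v[4],.172)));A((n,r,drw(0,lambda v:v[5]-v[4],.172)))
for n,l,r in [("top",t(152,495),t(365,530)),("scene",s(443,50),s(180,48))]:
    A((n,l,drw(-.0285,lambda v:v[5]+.045,.150)));A((n,r,drw(-.0285,lambda v:v[5]-.045,.150)))
L=[("top",t(92,378),6,.168),("scene",s(553,100),6,.168),("top",t(393,430),7,.160),("scene",s(208,118),7,.160)]
for n,uv,k,z in L: A((n,uv,drw(.014,lambda v,k=k:v[k],z)))
def W(v,l):
    c,s_=np.cos(v[2]),np.sin(v[2]); return np.array([v[0]+c*l[0]-s_*l[1],v[1]+s_*l[0]+c*l[1],l[2]])
f=lambda v:np.concatenate([proj(n,W(v,g(v)))[0]-uv for n,uv,g in obs])
r=least_squares(f,[.58,.195,-.17,.147,.09,0,.08,-.04],loss='soft_l1')
print(r.x,np.degrees(r.x[2]),"bay w",r.x[6]-r.x[7],"e",r.x[3]-.114); print(f(r.x).reshape(-1,2))
v=r.x; b=W(v,(.114-v[3],(v[6]+v[7])/2,.134)); print("bay_floor",b); np.save("bay.npy",np.r_[b,v[2],v[3],v[5],(v[6]+v[7])/2,v[:2]])
print("handle",W(v,(-.026-v[3],v[5],.150)))
E
python3 fit.py
```

```text
[ 0.5787  0.1993 -0.1596  0.1478  0.0886  0.0026  0.0827 -0.0413] -9.144238389289939 bay w 0.1239541685574883 e 0.03379848228462452
[[-1.2079  0.2999]
 [ 0.2642  0.1288]
 [ 0.8674 -1.3761]
 [-0.8657 -1.6648]
 [-0.3387 -0.7582]
 [ 0.5544 -0.3589]
 [-0.9381 -0.0748]
 [-0.5293 -0.3732]
 [-0.1877 -0.7525]
 [-0.4106 -0.1393]
 [-0.1894 -0.3248]
 [ 0.2924 -0.4328]
 [-0.4824 -0.0972]
 [-1.4025 -0.1726]
 [ 0.5588 -0.041 ]
 [-0.7457 -0.1872]
 [-0.6053 -0.0148]
 [-2.1138 -0.0274]
 [-1.1305 -0.4548]]
bay_floor [0.5487 0.2251 0.134 ]
handle [0.4076 0.2295 0.15  ]
```

```bash
cat >> h.py <<'E'
OFF=[-.0218,.0007,-.0431]
import os
if os.path.exists("bay.npy"):
    BAY=np.load("bay.npy")
def D2W(x,y,z):
    c,s=np.cos(BAY[3]),np.sin(BAY[3]); return np.array([BAY[0]+c*x-s*y,BAY[1]+s*x+c*y,BAY[2]+z])
def nose(xn,zn,adeg,y=0):
    a=np.radians(adeg); return panelT(np.r_[D2W(xn-.085*np.cos(a),y,zn+.085*np.sin(a)),BAY[3]],-a)
E
python3 - <<'E'
from h import *
A=toolT(panelT([.45,-.15,.30,-.17],np.radians(10)),OFF)
S=nose(-.03,.034,14).copy(); S[2,3]+=.11; B=toolT(S,OFF)
print(A[:3,3],B[:3,3],S[:3,3]); rows(T_tool(),A,8); rows(A,B,16)
E
```

```text
[ 0.4363 -0.1469  0.2538] [0.4066 0.2487 0.262 ] [0.4376 0.243  0.2986]
n 8 dist 0.17214480149456604 turn/row [0.0564, 0.0007, -0.0007]
dp [[0.042, -0.026, -0.096], [0.042, -0.031, -0.094], [0.042, -0.035, -0.093], [0.042, -0.039, -0.091], [0.042, -0.043, -0.089], [0.042, -0.047, -0.087], [0.042, -0.05, -0.085], [0.042, -0.054, -0.083]]
n 16 dist 0.3968500822800388 turn/row [0.0333, -0.0, -0.0008]
dp [[0.12, -0.029, -0.008], [0.12, -0.029, -0.007], [0.12, -0.029, -0.006], [0.12, -0.029, -0.005], [0.12, -0.03, -0.005], [0.12, -0.03, -0.004], [0.12, -0.03, -0.003], [0.12, -0.03, -0.002], [0.12, -0.03, -0.002], [0.12, -0.029, -0.001], [0.12, -0.029, -0.0], [0.12, -0.029, 0.001], [0.121, -0.029, 0.001], [0.121, -0.029, 0.002], [0.121, -0.029, 0.003], [0.121, -0.029, 0.004]]
```

Request:
move_arm --claw '[0.6,0.6,0.6,0.6,0.6,0.6,0.6,0.6]' --dp '[[0.042,-0.026,-0.096],[0.042,-0.031,-0.094],[0.042,-0.035,-0.093],[0.042,-0.039,-0.091],[0.042,-0.043,-0.089],[0.042,-0.047,-0.087],[0.042,-0.05,-0.085],[0.042,-0.054,-0.083]]' --turn '[[0.0564,0,0],[0.0564,0,0],[0.0564,0,0],[0.0564,0,0],[0.0564,0,0],[0.0564,0,0],[0.0564,0,0],[0.0564,0,0]]'

```text
clock: 7.22
position: [0.4367, -0.1457, 0.249]
ee_rot: [0.764, 0.64, 0.053, 0.065]
ft_force: [0.4, 0.4, -1.4]
grip_width: 0.679
```

Run:
```python
from h import *
o=manip.get_obs(); print(o["position"],o["grip_width"],o["joint_pos"],o["ft_force"])
A=T_tool(o);S=nose(-.03,.034,14).copy(); S[2,3]+=.11; B=toolT(S,OFF); rows(A,B,18)
im=cams.camera("wrist");cv2.imwrite("pics/w7.png",im[:,:,::-1])
```

```text
[ 0.4367 -0.1457  0.249 ] 0.6791743047591322 [ 0.6983 -0.1905 -0.4032  1.9038 -0.0981  1.2473  1.7142] [ 0.3934  0.4454 -1.3541]
n 18 dist 0.3957249414741913 turn/row [0.0292, 0.0001, -0.0011]
dp [[0.106, -0.026, -0.008], [0.106, -0.026, -0.008], [0.106, -0.027, -0.007], [0.106, -0.027, -0.006], [0.106, -0.027, -0.006], [0.107, -0.027, -0.005], [0.107, -0.027, -0.005], [0.107, -0.027, -0.004], [0.107, -0.027, -0.003], [0.107, -0.027, -0.003], [0.107, -0.027, -0.002], [0.107, -0.027, -0.002], [0.107, -0.026, -0.001], [0.107, -0.026, -0.0], [0.107, -0.026, 0.0], [0.107, -0.026, 0.001], [0.107, -0.026, 0.002], [0.107, -0.026, 0.002]]
```

View pics/w7.png

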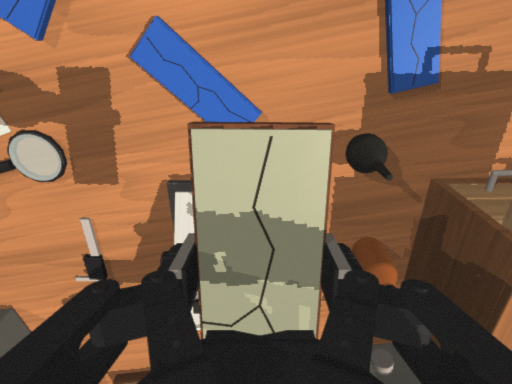

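Request:
move_arm --claw '[0.6,0.6,0.6,0.6,0.6,0.6,0.6,0.6]' --dp '[[0.106,-0.026,-0.012],[0.106,-0.026,-0.012],[0.106,-0.027,-0.01],[0.106,-0.027,-0.006],[0.106,-0.027,-0.006],[0.107,-0.027,-0.005],[0.107,-0.027,-0.005],[0.107,-0.027,-0.004]]' --turn '[[0.0292,0,-0.0011],[0.0292,0,-0.0011],[0.0292,0,-0.0011],[0.0292,0,-0.0011],[0.0292,0,-0.0011],[0.0292,0,-0.0011],[0.0292,0,-0.0011],[0.0292,0,-0.0011]]'

```text
clock: 7.93
position: [0.4236, 0.0297, 0.2556]
ee_rot: [0.764, 0.645, -0.005, -0.005]
ft_force: [0.7, -0.9, -3.2]
grip_width: 0.684
```

Request:
move_arm --claw '[0.6,0.6,0.6,0.6,0.6,0.6,0.6,0.6]' --dp '[[0.107,-0.027,-0.003],[0.107,-0.027,-0.003],[0.107,-0.027,-0.002],[0.107,-0.027,-0.002],[0.107,-0.026,-0.001],[0.107,-0.026,0],[0.107,-0.026,0],[0.107,-0.026,0.001]]' --turn '[[0.0292,0,-0.0011],[0.0292,0,-0.0011],[0.0292,0,-0.0011],[0.0292,0,-0.0011],[0.0292,0,-0.0011],[0.0292,0,-0.0011],[0.0292,0,-0.0011],[0.0292,0,-0.0011]]'

```text
clock: 8.6
position: [0.4105, 0.2054, 0.2613]
ee_rot: [0.758, 0.644, -0.064, -0.075]
ft_force: [0.3, 0.2, -1.5]
grip_width: 0.681
```

Request:
move_arm --claw '[0.6,0.6,0.6,0.6,0.6]' --dp '[[0.107,-0.026,0.002],[0.107,-0.026,0.002],[0,0,0],[0,0,0],[0,0,0]]' --turn '[[0.0292,0,-0.0011],[0.0292,0,-0.0011],[0,0,0],[0,0,0],[0,0,0]]'

```text
clock: 9.02
position: [0.4075, 0.2479, 0.2625]
ee_rot: [0.756, 0.643, -0.079, -0.092]
ft_force: [-0.6, -0.2, -2.3]
grip_width: 0.683
```

Run:
```python
from h import *
o=manip.get_obs(); print(o["position"],o["grip_width"],o["joint_pos"],o["ft_force"],o["torque"],o["clock"])
A=T_tool(o);np.save("w8.npy",A);S=nose(-.03,.034,14); B=toolT(S,OFF); rows(A,B,6)
im=cams.camera("wrist");cv2.imwrite("pics/w8.png",im[:,:,::-1])
im=cams.camera("scene");cv2.imwrite("pics/s8.png",cv2.resize(im[110:330,220:440,::-1],None,fx=2.7,fy=2.7))
```

```text
[0.4075 0.2479 0.2625] 0.6826606087665219 [ 0.2395  0.2435 -0.8935  1.5364  0.0134  1.6194  0.7547] [-0.6329 -0.2107 -2.2693] [-0.1345 -0.3261  0.0462] 9.0167
n 6 dist 0.11046739900136139 turn/row [0.0003, 0.0001, -0.0002]
dp [[0.001, 0.021, 0.09], [0.001, 0.021, 0.09], [0.001, 0.021, 0.09], [0.001, 0.021, 0.09], [0.001, 0.021, 0.09], [0.001, 0.021, 0.09]]
```

View pics/w8.png

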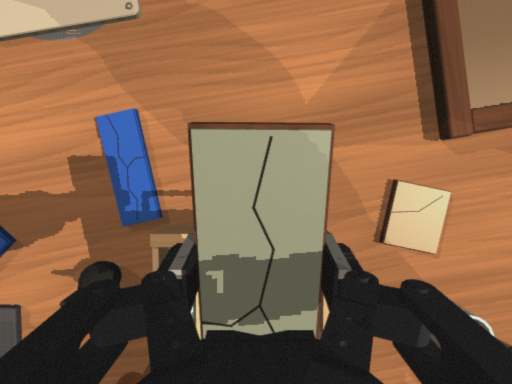

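View pics/s8.png

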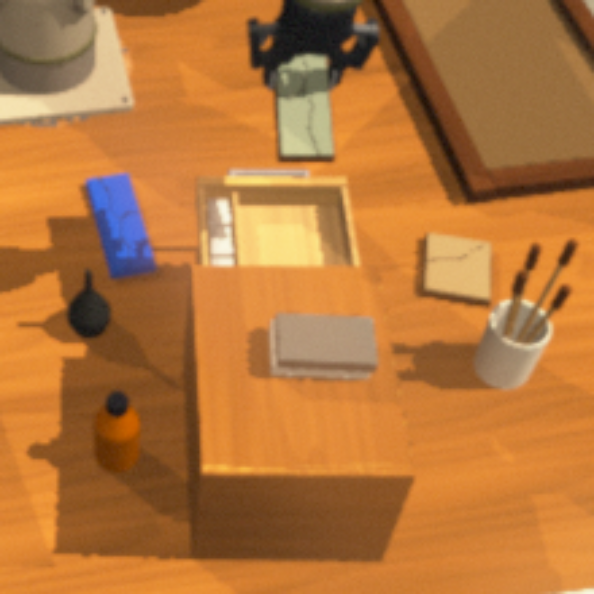

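```bash
python3 - <<'E'
from h import *
A=np.load("w8.npy"); off=np.array(OFF)
# panel pose from tool
Rp=A[:3,:3]@np.linalg.inv(FLIP); c=A[:3,3]-Rp@off
for p in [(.085,.03,.014),(.085,-.03,.014),(.085,.03,0),(.085,-.03,0)]:
    print((proj("scene",c+Rp@np.array(p))[0]-[220,110])*2.7)
for p in [(-.085,.03,.014),(-.085,-.03,.014)]: print("wrist",proj("wrist",c+Rp@np.array(p),A)[0])
E
python3 - <<'E'
import cv2
t=cv2.imread("pics/s8.png"); cv2.imwrite("pics/s8c.png",cv2.resize(t[30:220,200:400],None,fx=3,fy=3))
E
```

```text
[335.0294 157.8895]
[278.8337 157.6664]
[332.8045 164.4953]
[277.1582 164.2703]
wrist [329.4962 127.5344]
wrist [184.3582 127.6532]
```

View pics/s8c.png

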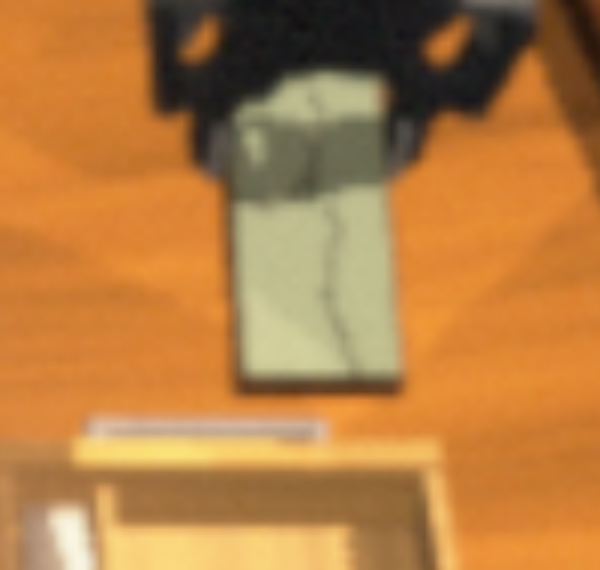

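Request:
move_arm --claw '[0.6,0.6,0.6,0.6,0.6,0.6,0.6,0.6]' --dp '[[0.001,0.021,0.09],[0.001,0.021,0.09],[0.001,0.021,0.09],[0.001,0.021,0.09],[0.001,0.021,0.09],[0.001,0.021,0.09],[0,0,0],[0,0,0]]' --turn '[[0,0,0],[0,0,0],[0,0,0],[0,0,0],[0,0,0],[0,0,0],[0,0,0],[0,0,0]]'

```text
clock: 9.78
position: [0.4059, 0.2491, 0.1519]
ee_rot: [0.756, 0.643, -0.079, -0.092]
ft_force: [0.1, 0.5, -0.8]
grip_width: 0.685
```

```bash
cat >> h.py <<'E'
def panelD(A=None):
    A=T_tool() if A is None else A
    Rp=A[:3,:3]@np.linalg.inv(FLIP); c=A[:3,3]-Rp@np.array(OFF)
    def toD(p):
        d=p-BAY[:3]; co,s=np.cos(BAY[3]),np.sin(BAY[3]); return np.array([co*d[0]+s*d[1],-s*d[0]+co*d[1],d[2]])
    return c,Rp,toD
def rep():
    o=manip.get_obs(); c,Rp,toD=panelD(T_tool(o))
    print("t",o["clock"],"F",o["ft_force"],"M",o["torque"],"gw",o["grip_width"])
    print("nose D",toD(c+Rp@[.085,0,0]),"near D",toD(c+Rp@[-.085,0,0]),"tip D",toD(c+Rp@[-.0218,0,0]))
E
python3 - <<'E'
from h import *
rep()
A=T_tool();B=toolT(nose(.082,.006,14),OFF); rows(A,B,8)
im=cams.camera("scene");cv2.imwrite("pics/s9.png",cv2.resize(im[130:230,270:370,::-1],None,fx=6,fy=6,interpolation=cv2.INTER_CUBIC))
im=cams.camera("wrist");cv2.imwrite("pics/w9.png",im[:,:,::-1])
c,Rp,toD=panelD()
for p in [(.085,.03,.014),(.085,-.03,.014),(.085,.03,0),(.085,-.03,0)]:
    print((proj("scene",c+Rp@np.array(p))[0]-[270,130])*6)
E
```

```text
t 9.7833 F [ 0.1206  0.4527 -0.8103] M [-0.034  -0.316   0.0042] gw 0.6852650813035871
nose D [-0.0307  0.0001  0.0339] near D [-0.1957  0.0004  0.075 ] tip D [-0.1343  0.0003  0.0597]
n 8 dist 0.11606379101775886 turn/row [0.0001, 0.0001, -0.0002]
dp [[-0.0, 0.073, -0.0], [-0.0, 0.073, -0.0], [-0.0, 0.073, -0.0], [-0.0, 0.073, -0.0], [-0.0, 0.073, -0.0], [-0.0, 0.073, -0.0], [-0.0, 0.073, -0.0], [-0.0, 0.073, -0.0]]
[416.3911 378.9142]
[299.2428 378.3883]
[412.0368 391.3609]
[295.963  390.8322]
```

View pics/s9.png

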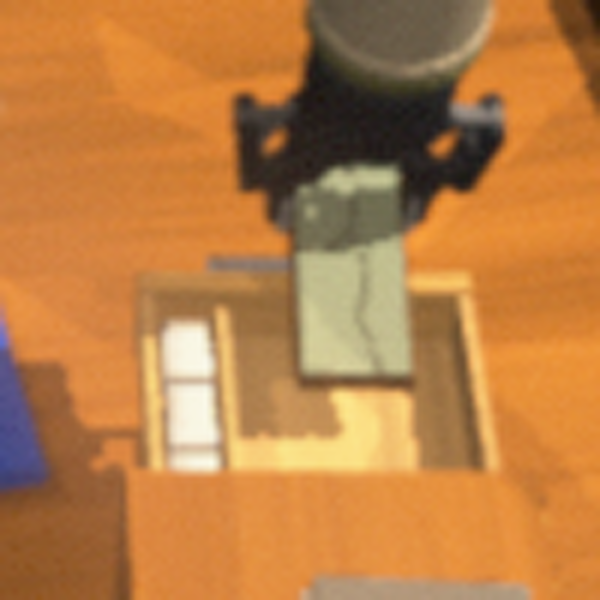

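View pics/w9.png

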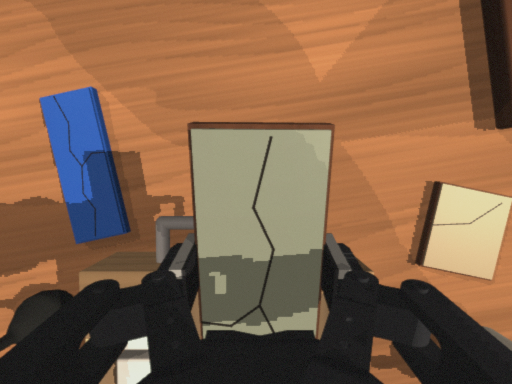

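Request:
move_arm --claw '[0.6,0.6,0.6,0.6,0.6,0.6,0.6,0.6]' --dp '[[0,0.05,0.001],[0,0.05,0.001],[0,0.05,0.001],[0,0.05,0.001],[0,0.05,0.001],[0,0.05,0.001],[0,0,0],[0,0,0]]' --turn '[[0,0,0],[0,0,0],[0,0,0],[0,0,0],[0,0,0],[0,0,0],[0,0,0],[0,0,0]]'

```text
clock: 10.55
position: [0.4635, 0.2407, 0.1358]
ee_rot: [0.756, 0.643, -0.079, -0.093]
ft_force: [-1.3, -0.7, -1.7]
grip_width: 0.681
```

Run:
```python
from h import *
rep()
A=T_tool();B=toolT(nose(.082,.005,14),OFF); rows(A,B,6)
im=cams.camera("scene");cv2.imwrite("pics/s10.png",cv2.resize(im[130:230,270:370,::-1],None,fx=6,fy=6,interpolation=cv2.INTER_CUBIC))
```

```text
t 10.55 F [-1.2635 -0.6804 -1.7167] M [ 0.006  -0.3054  0.0352] gw 0.6806338351070879
nose D [0.0274 0.001  0.0178] near D [-0.1375  0.0012  0.0589] tip D [-0.0762  0.0011  0.0436]
n 6 dist 0.05603909004196976 turn/row [0.0, -0.0001, -0.0002]
dp [[-0.001, 0.047, -0.001], [-0.001, 0.047, -0.001], [-0.001, 0.047, -0.001], [-0.001, 0.047, -0.001], [-0.001, 0.047, -0.001], [-0.001, 0.047, -0.001]]
```

View pics/s10.png

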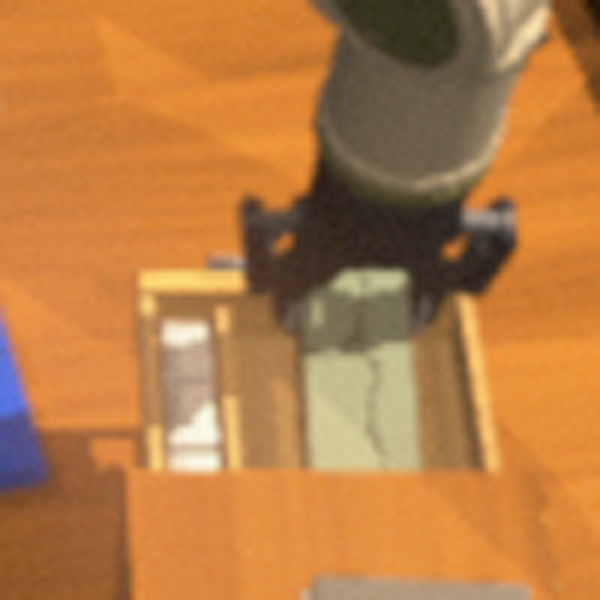

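Request:
move_arm --claw '[0.6,0.6,0.6,0.6,0.6,0.6,0.6,0.6]' --dp '[[-0.001,0.047,0],[-0.001,0.047,0],[-0.001,0.047,0],[-0.001,0.047,0],[-0.001,0.047,0],[-0.001,0.042,0],[0,0,0],[0,0,0]]' --turn '[[0,0,0],[0,0,0],[0,0,0],[0,0,0],[0,0,0],[0,0,0],[0,0,0],[0,0,0]]'

```text
clock: 11.27
position: [0.5163, 0.2309, 0.1225]
ee_rot: [0.756, 0.643, -0.079, -0.093]
ft_force: [0.2, -0.2, -1.5]
grip_width: 0.684
```

Run:
```python
from h import *
rep()
A=T_tool()
B=toolT(nose(.081,.004,8),OFF); rows(A,B,6)
C=toolT(nose(.080,.004,2),OFF); rows(B,C,6)
im=cams.camera("scene");cv2.imwrite("pics/s11.png",cv2.resize(im[130:230,270:370,::-1],None,fx=6,fy=6,interpolation=cv2.INTER_CUBIC))
```

```text
t 11.2667 F [ 0.1874 -0.204  -1.5001] M [-0.0382 -0.2807  0.0208] gw 0.6842913837665549
nose D [ 0.0812 -0.0002  0.0045] near D [-0.0838 -0.      0.0456] tip D [-0.0225 -0.0001  0.0303]
n 6 dist 0.012511244863519146 turn/row [-0.0221, -0.0, -0.0002]
dp [[0.0, 0.004, 0.01], [0.0, 0.004, 0.01], [0.0, 0.004, 0.01], [0.0, 0.004, 0.01], [0.0, 0.004, 0.01], [0.0, 0.003, 0.01]]
n 6 dist 0.011801769050448878 turn/row [-0.0222, -0.0, -0.0]
dp [[-0.0, 0.003, 0.009], [-0.0, 0.003, 0.009], [-0.0, 0.003, 0.009], [-0.0, 0.003, 0.009], [-0.0, 0.003, 0.009], [-0.0, 0.003, 0.009]]
```

View pics/s11.png

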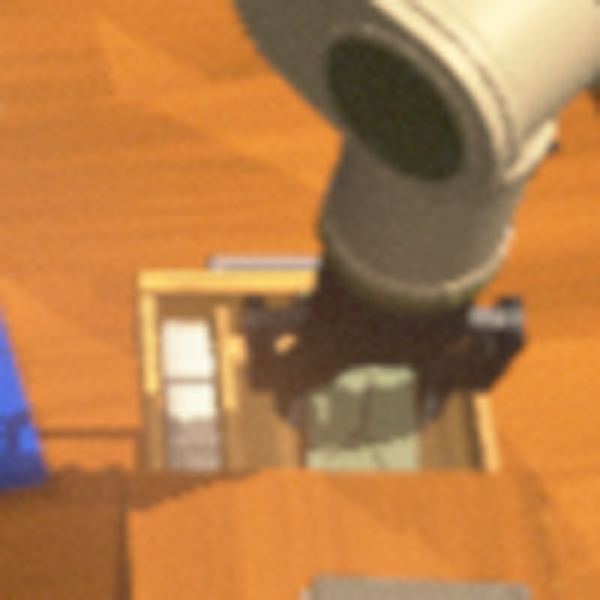

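Request:
move_arm --claw '[0.6,0.6,0.6,0.6,0.6,0.6,0.6]' --dp '[[0,0.004,0.01],[0,0.004,0.01],[0,0.004,0.01],[0,0.004,0.01],[0,0.004,0.01],[0,0.003,0.01],[0,0,0]]' --turn '[[-0.0221,0,0],[-0.0221,0,0],[-0.0221,0,0],[-0.0221,0,0],[-0.0221,0,0],[-0.0221,0,0],[0,0,0]]'

```text
clock: 11.9
position: [0.5176, 0.2308, 0.1101]
ee_rot: [0.759, 0.647, -0.045, -0.052]
ft_force: [-0.2, 1.5, -1.0]
grip_width: 0.685
```

Request:
move_arm --claw '[0.6,0.6,0.6,0.6,0.6,0.6,0.6]' --dp '[[0,0.003,0.009],[0,0.003,0.009],[0,0.003,0.009],[0,0.003,0.009],[0,0.003,0.009],[0,0,0],[0,0,0]]' --turn '[[-0.0221,0,0],[-0.0221,0,0],[-0.0221,0,0],[-0.0221,0,0],[-0.0221,0,0],[0,0,0],[0,0,0]]'

```text
clock: 12.48
position: [0.5201, 0.2303, 0.101]
ee_rot: [0.761, 0.648, -0.017, -0.02]
ft_force: [0.5, 0.1, -1.2]
grip_width: 0.686
```

Run:
```python
from h import *
rep()
A=T_tool()
B=toolT(nose(.079,.003,0),OFF); rows(A,B,4)
im=cams.camera("wrist");cv2.imwrite("pics/w12.png",im[:,:,::-1])
im=cams.camera("scene");cv2.imwrite("pics/s12.png",cv2.resize(im[130:230,270:370,::-1],None,fx=6,fy=6,interpolation=cv2.INTER_CUBIC))
```

```text
t 12.4833 F [ 0.4959  0.1297 -1.1529] M [ 0.0487 -0.0507 -0.0133] gw 0.6863049097967848
nose D [ 0.0798 -0.0002  0.0045] near D [-0.0899 -0.0001  0.0133] tip D [-0.0268 -0.0001  0.01  ]
n 4 dist 0.007178250041650193 turn/row [-0.0165, 0.0002, -0.0]
dp [[0.0, 0.002, 0.009], [0.0, 0.002, 0.009], [0.0, 0.002, 0.009], [0.0, 0.002, 0.009]]
```

View pics/w12.png

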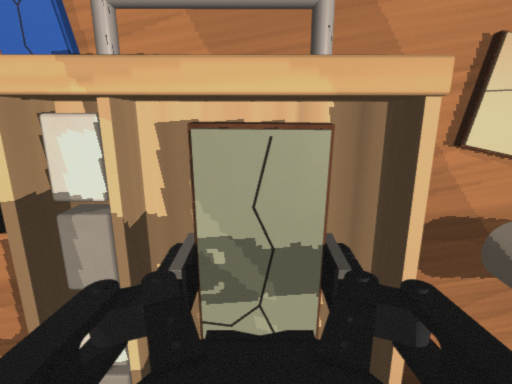

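View pics/s12.png

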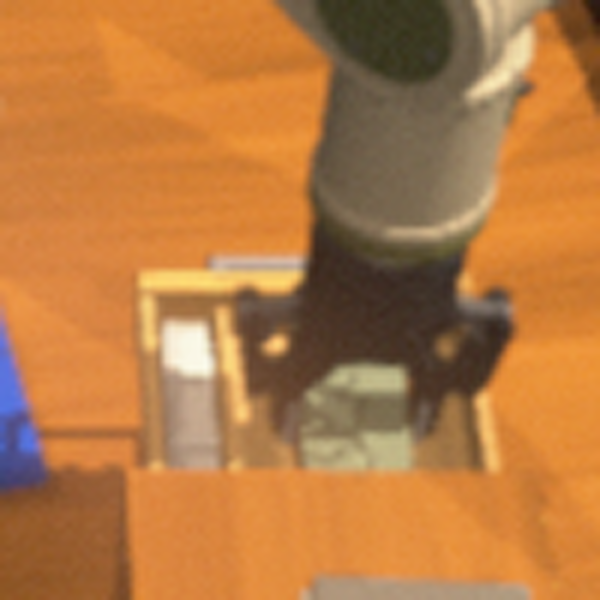

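Request:
move_arm --claw '[0.6,0.6,0.6,0.6,0.6,0.6]' --dp '[[0,0.002,0.009],[0,0.002,0.009],[0,0.002,0.009],[0,0.002,0.009],[0,0,0],[0,0,0]]' --turn '[[-0.0165,0,0],[-0.0165,0,0],[-0.0165,0,0],[-0.0165,0,0],[0,0,0],[0,0,0]]'

```text
clock: 13.08
position: [0.5214, 0.2301, 0.0937]
ee_rot: [0.761, 0.648, -0.0, 0.0]
ft_force: [-0.1, -0.7, -1.8]
grip_width: 0.681
```

Run:
```python
from h import *
rep()
```

```text
t 13.0833 F [-0.0912 -0.7372 -1.8079] M [ 0.0541  0.0084 -0.0637] gw 0.6811818796435783
nose D [ 0.0791 -0.0001  0.0028] near D [-0.0909 -0.0001  0.0028] tip D [-0.0277 -0.0001  0.0028]
```

Flat, with no contact yet. I'll lower it in small steps while watching the force.

Request:
move_arm --claw '[0.6,0.6,0.6,0.6]' --dp '[[0,0,0.004],[0,0,0.004],[0,0,0],[0,0,0]]' --turn '[[0,0,0],[0,0,0],[0,0,0],[0,0,0]]'

```text
clock: 13.42
position: [0.5222, 0.23, 0.0926]
ee_rot: [0.761, 0.648, 0.0, 0.0]
ft_force: [-1.1, -1.5, 5.0]
grip_width: 0.684
```

Request:
move_arm --claw '[0.6,0.6,0.6,0.6]' --dp '[[0,0,0.003],[0,0,0.003],[0,0,0],[0,0,0]]' --turn '[[0,0,0],[0,0,0],[0,0,0],[0,0,0]]'

```text
clock: 13.75
position: [0.5231, 0.2299, 0.0925]
ee_rot: [0.762, 0.648, 0.001, 0.001]
ft_force: [-1.1, -3.9, 13.3]
grip_width: 0.68
```

Request:
move_arm --claw '[0.6,0.6,0.7,0.74,0.78,0.82,0.82,0.82]' --dp '[[0,0,-0.003],[0,0,-0.002],[0,0,0],[0,0,0],[0,0,0],[0,0,0],[0,0,0],[0,0,0]]' --turn '[[0,0,0],[0,0,0],[0,0,0],[0,0,0],[0,0,0],[0,0,0],[0,0,0],[0,0,0]]'

```text
clock: 14.42
position: [0.5215, 0.2301, 0.0917]
ee_rot: [0.761, 0.648, -0.0, -0.0]
ft_force: [0.3, -0.1, -0.0]
grip_width: 0.819
```

Run:
```python
from h import *
rep()
im=cams.camera("wrist");cv2.imwrite("pics/w13.png",im[:,:,::-1])
```

```text
t 14.4167 F [ 0.298  -0.1256 -0.0332] M [-0.0075  0.032   0.0057] gw 0.8193352809053067
nose D [ 0.0792 -0.0002  0.0007] near D [-0.0908 -0.0001  0.0008] tip D [-0.0276 -0.0001  0.0008]
```

View pics/w13.png

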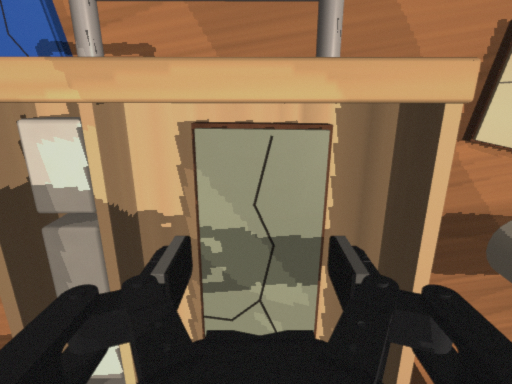

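Request:
move_arm --claw '[0.82,0.82,0.82,0.82,0.82,0.82,0.82,0.82]' --dp '[[0,0,-0.03],[0,0,-0.06],[0,-0.02,-0.1],[0,-0.05,-0.12],[0,-0.08,-0.15],[0,-0.08,-0.15],[0,-0.05,-0.1],[0,0,0]]' --turn '[[0,0,0],[0,0,0],[0,0,0],[0,0,0],[0,0,0],[0,0,0],[0,0,0],[0,0,0]]'

```text
clock: 15.13
position: [0.4662, 0.2416, 0.2398]
ee_rot: [0.76, 0.649, 0.003, 0.001]
ft_force: [-0.3, 0.4, -0.6]
grip_width: 0.821
```

Run:
```python
from h import *
o=manip.get_obs(); print(o["position"],o["joint_pos"],o["ft_force"]);T=T_tool(o);np.save("w14.npy",T);print(T)
im=cams.camera("wrist");cv2.imwrite("pics/w14.png",im[:,:,::-1])
im=cams.camera("scene");cv2.imwrite("pics/s14.png",cv2.resize(im[130:230,270:370,::-1],None,fx=6,fy=6,interpolation=cv2.INTER_CUBIC))
```

```text
[0.4662 0.2416 0.2398] [ 0.2224  0.1669 -0.871   1.6232  0.1318  1.405   0.7508] [-0.3244  0.3657 -0.5758]
[[ 0.1566  0.9876  0.0068  0.4662]
 [ 0.9877 -0.1566  0.002   0.2416]
 [ 0.003   0.0065 -1.      0.2398]
 [ 0.      0.      0.      1.    ]]
```

View pics/w14.png

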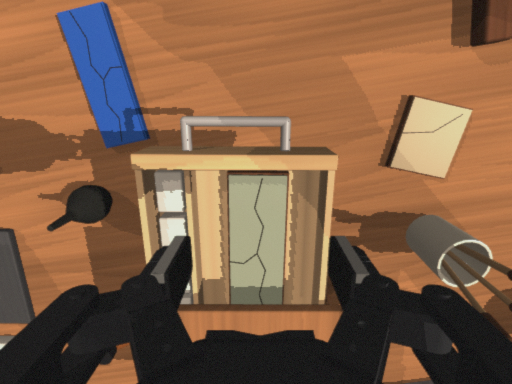

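View pics/s14.png

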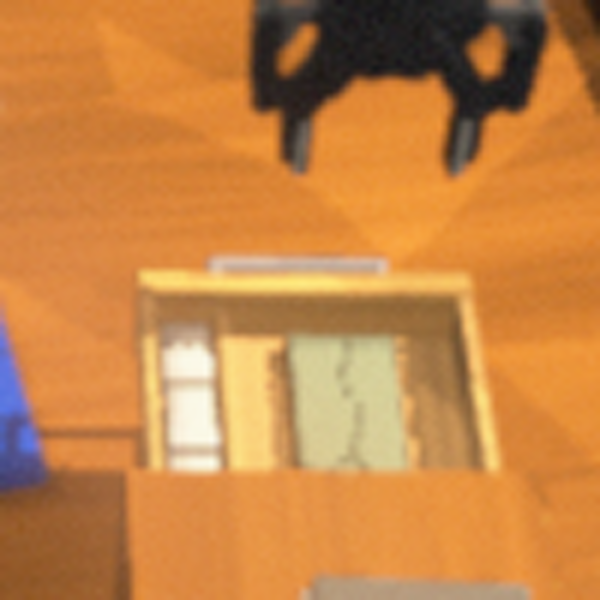

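The panel lies flat, face up, in the wide bay, at wrist (228–285, 175–305). Next I'll shut the fingers and come down in front of the handle bar.

Run:
```python
from h import *
T=T_tool()
Rm=R.from_euler('z',BAY[3]).as_matrix()@FLIP
P0=D2W(-.195,-.018,0);P0[2]=.24; P1=P0.copy();P1[2]=.098
rows(T,pose(P0,Rm),5); rows(pose(P0,Rm),pose(P1,Rm),5); print(P0)
# handle from wrist w14: bar ends px
W=np.load("w14.npy")
for uv in [(184,121),(288,121)]:
    p=back("wrist",uv,.150,W); _,_,toD=panelD(); print(p,toD(p))
```

```text
n 5 dist 0.11358188273093345 turn/row [0.0006, -0.0001, -0.0]
dp [[-0.019, -0.112, -0.005], [-0.019, -0.112, -0.005], [-0.019, -0.112, -0.005], [-0.019, -0.112, -0.005], [-0.019, -0.112, -0.005]]
n 5 dist 0.142 turn/row [0.0, 0.0, 0.0]
dp [[0.0, 0.0, 0.142], [0.0, 0.0, 0.142], [0.0, 0.0, 0.142], [0.0, 0.0, 0.142], [0.0, 0.0, 0.142]]
[0.3533 0.2383 0.24  ]
[0.4   0.184 0.15 ] [-0.1403 -0.0642  0.016 ]
[0.4147 0.2763 0.15  ] [-0.1404  0.0292  0.016 ]
```

Request:
move_arm --claw '[0.4,0,0,0,0,0,0,0]' --dp '[[-0.019,-0.112,-0.005],[-0.019,-0.112,-0.005],[-0.019,-0.112,-0.005],[-0.019,-0.112,-0.005],[-0.019,-0.112,-0.005],[0,0,0],[0,0,0],[0,0,0]]' --turn '[[0,0,0],[0,0,0],[0,0,0],[0,0,0],[0,0,0],[0,0,0],[0,0,0],[0,0,0]]' --grip_force 30

```text
clock: 15.9
position: [0.3534, 0.2376, 0.2387]
ee_rot: [0.762, 0.648, -0.0, -0.0]
ft_force: [-0.1, 0.6, -0.0]
grip_width: -0.003
```

Run:
```python
from h import *
T=T_tool();print(T)
Rm=R.from_euler('z',BAY[3]).as_matrix()@FLIP
P1=D2W(-.195,-.018,0);P1[2]=.098
rows(T,pose(P1,Rm),6)
im=cams.camera("wrist");cv2.imwrite("pics/w15.png",im[:,:,::-1])
```

```text
[[ 0.1602  0.9871 -0.0007  0.3534]
 [ 0.9871 -0.1602 -0.0004  0.2376]
 [-0.0005 -0.0006 -1.      0.2387]
 [ 0.      0.      0.      1.    ]]
n 6 dist 0.14066577078433262 turn/row [-0.0001, 0.0001, -0.0003]
dp [[0.001, -0.0, 0.117], [0.001, -0.0, 0.117], [0.001, -0.0, 0.117], [0.001, -0.0, 0.117], [0.001, -0.0, 0.117], [0.001, -0.0, 0.117]]
```

View pics/w15.png

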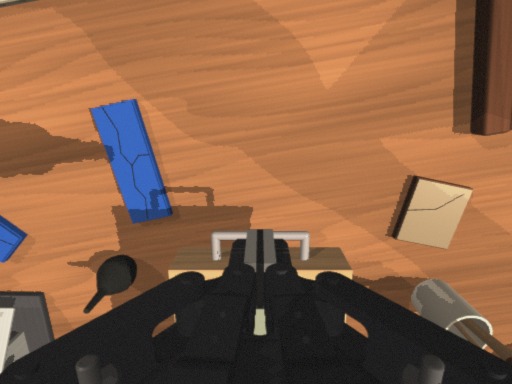

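Request:
move_arm --claw '[0,0,0,0,0,0,0,0]' --dp '[[0.001,0,0.122],[0.001,0,0.122],[0.001,0,0.122],[0.001,0,0.122],[0.001,0,0.122],[0.001,0,0.122],[0,0,0],[0,0,0]]' --turn '[[0,0,0],[0,0,0],[0,0,0],[0,0,0],[0,0,0],[0,0,0],[0,0,0],[0,0,0]]'

```text
clock: 16.62
position: [0.3524, 0.2392, 0.092]
ee_rot: [0.761, 0.648, -0.001, -0.001]
ft_force: [-0.0, 0.4, 0.2]
grip_width: 0.003
```

Request:
move_arm --claw '[0,0,0,0,0,0,0,0]' --dp '[[0,0.06,0],[0,0.05,0],[0,0.04,0],[0,0.03,0],[0,0.02,0],[0,0.02,0],[0,0.02,0],[0,0.02,0]]' --turn '[[0,0,0],[0,0,0],[0,0,0],[0,0,0],[0,0,0],[0,0,0],[0,0,0],[0,0,0]]'

```text
clock: 17.28
position: [0.4044, 0.2311, 0.0926]
ee_rot: [0.761, 0.648, -0.0, -0.0]
ft_force: [-3.1, 0.1, 1.3]
grip_width: 0.003
```

```bash
cat >> h.py <<'E'
def fing():
    o=manip.get_obs(); _,_,toD=panelD(T_tool(o)); print("t",o["clock"],"TCP D",toD(o["position"]),"F",o["ft_force"])
E
python3 - <<'E'
from h import *
fing()
im=cams.camera("wrist");cv2.imwrite("pics/w16.png",im[:,:,::-1])
E
```

```text
t 17.2833 TCP D [-0.1434 -0.017  -0.0414] F [-3.0514  0.0938  1.2706]
```

View pics/w16.png

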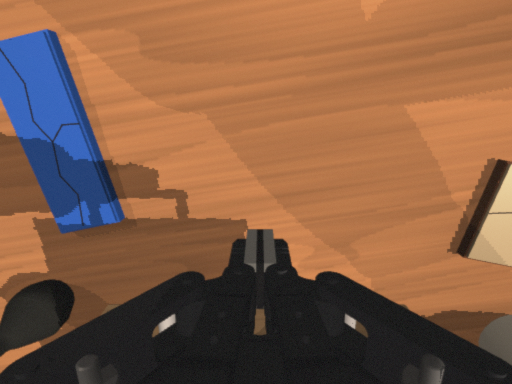

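Request:
move_arm --claw '[0,0,0,0,0,0,0,0]' --dp '[[0,0.025,0],[0,0.03,0],[0,0.036,0],[0,0.036,0],[0,0.036,0],[0,0.036,0],[0,0.036,0],[0,0.036,0]]' --turn '[[0,0,0],[0,0,0],[0,0,0],[0,0,0],[0,0,0],[0,0,0],[0,0,0],[0,0,0]]'

```text
clock: 18.0
position: [0.4586, 0.2222, 0.0925]
ee_rot: [0.761, 0.648, -0.0, -0.0]
ft_force: [-2.4, 0.2, 1.5]
grip_width: 0.001
```

Request:
move_arm --claw '[0,0,0,0,0,0,0,0]' --dp '[[0,0.036,0],[0,0.036,0],[0,0.036,0],[0,0.036,0],[0,0.034,0],[0,0.03,0],[0,0.025,0],[0,0.02,0]]' --turn '[[0,0,0],[0,0,0],[0,0,0],[0,0,0],[0,0,0],[0,0,0],[0,0,0],[0,0,0]]'

```text
clock: 18.67
position: [0.5084, 0.2141, 0.0924]
ee_rot: [0.761, 0.648, -0.0, -0.0]
ft_force: [-2.0, 0.0, 0.8]
grip_width: 0.001
```

Run:
```python
from h import *
fing(); print(T_tool())
im=cams.camera("scene");cv2.imwrite("pics/s17.png",cv2.resize(im[130:230,270:370,::-1],None,fx=6,fy=6,interpolation=cv2.INTER_CUBIC))
```

```text
t 18.6667 TCP D [-0.038  -0.0173 -0.0416] F [-1.9769  0.0341  0.768 ]
[[ 0.1596  0.9872 -0.0004  0.5084]
 [ 0.9872 -0.1596 -0.0001  0.2141]
 [-0.0001 -0.0004 -1.      0.0924]
 [ 0.      0.      0.      1.    ]]
```

View pics/s17.png

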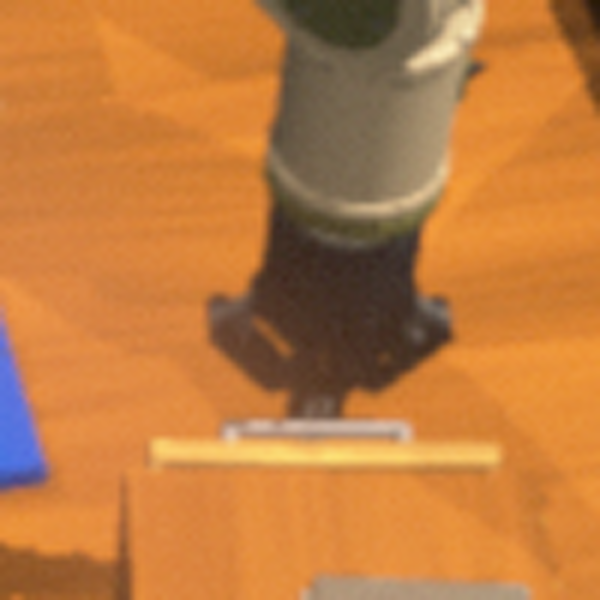

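Request:
move_arm --claw '[0,0,0,0,0,0,0,0]' --dp '[[0,0.015,0],[0,0.013,0],[0,0.012,0],[0,0.01,0],[0,0.01,0],[0,0.008,0],[0,0.008,0],[0,0.008,0]]' --turn '[[0,0,0],[0,0,0],[0,0,0],[0,0,0],[0,0,0],[0,0,0],[0,0,0],[0,0,0]]'

```text
clock: 19.38
position: [0.5244, 0.2114, 0.0924]
ee_rot: [0.761, 0.648, -0.0, -0.0]
ft_force: [-1.4, -0.3, -0.5]
grip_width: 0.001
```

Request:
move_arm --claw '[0,0,0,0]' --dp '[[0,0.007,0],[0,0.007,0],[0,0.007,0],[0,0.007,0]]' --turn '[[0,0,0],[0,0,0],[0,0,0],[0,0,0]]'

```text
clock: 19.72
position: [0.5293, 0.2107, 0.0924]
ee_rot: [0.761, 0.648, -0.001, -0.0]
ft_force: [-7.5, -1.6, 3.8]
grip_width: 0.001
```

Run:
```python
from h import *
fing()
```

```text
t 19.7167 TCP D [-0.0168 -0.0173 -0.0416] F [-7.4633 -1.5981  3.7511]
```

Force is rising at the catch, at TCP x −0.017 as expected. I'll continue in ~1 mm steps.

Request:
move_arm --claw '[0,0,0]' --dp '[[0,0.006,0],[0,0.006,0],[0,0.006,0]]' --turn '[[0,0,0],[0,0,0],[0,0,0]]'

```text
clock: 19.97
position: [0.5307, 0.2105, 0.0923]
ee_rot: [0.761, 0.649, -0.002, -0.001]
ft_force: [-19.3, -2.4, 9.7]
grip_width: -0.003
```

Request:
move_arm --claw '[0,0,0]' --dp '[[0,0.006,0],[0,0.006,0],[0,0.005,0]]' --turn '[[0,0,0],[0,0,0],[0,0,0]]'

```text
clock: 20.22
position: [0.5349, 0.21, 0.0922]
ee_rot: [0.761, 0.649, -0.002, -0.001]
ft_force: [-1.4, -0.2, 0.5]
grip_width: -0.005
```

Run:
```python
from h import *
fing()
```

```text
t 20.2167 TCP D [-0.0112 -0.0171 -0.0418] F [-1.3539 -0.2255  0.4613]
```

Request:
move_arm --claw '[0,0,0,0]' --dp '[[0,0.005,0],[0,0.005,0],[0,0,0],[0,0,0]]' --turn '[[0,0,0],[0,0,0],[0,0,0],[0,0,0]]'

```text
clock: 20.55
position: [0.5383, 0.2095, 0.0924]
ee_rot: [0.761, 0.648, -0.0, -0.0]
ft_force: [-5.4, 0.4, -0.1]
grip_width: 0.001
```

Run:
```python
from h import *
fing()
im=cams.camera("scene");cv2.imwrite("pics/s18.png",cv2.resize(im[170:230,280:370,::-1],None,fx=8,fy=8,interpolation=cv2.INTER_CUBIC))
```

```text
t 20.55 TCP D [-0.0077 -0.017  -0.0416] F [-5.361   0.3632 -0.0808]
```

View pics/s18.png

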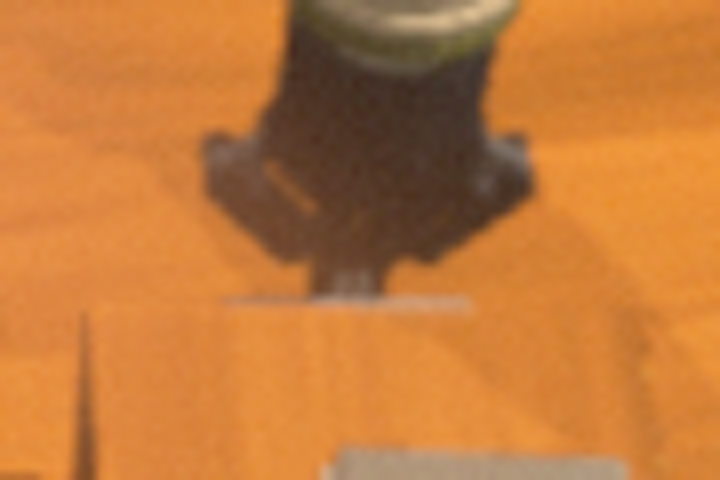

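Request:
move_arm --claw '[0,0,0]' --dp '[[0,0.003,0],[0,0,0],[0,0,0]]' --turn '[[0,0,0],[0,0,0],[0,0,0]]'

```text
clock: 20.85
position: [0.5384, 0.2095, 0.0923]
ee_rot: [0.761, 0.649, -0.001, -0.001]
ft_force: [-8.5, -1.1, 0.3]
grip_width: 0.001
```

Run:
```python
from h import *
fing()
```

```text
t 20.85 TCP D [-0.0076 -0.017  -0.0417] F [-8.5493 -1.0535  0.2982]
```

It no longer moves and the force rises, so it is at the hard stop. I'll back away along −y of the tool, then lift.

Request:
move_arm --claw '[0,0,0,0,0,0,0,0]' --dp '[[0,-0.02,0],[0,-0.08,0],[0,-0.12,0],[0,-0.12,-0.05],[0,-0.1,-0.15],[0,-0.1,-0.15],[0,-0.08,-0.15],[0,-0.05,-0.1]]' --turn '[[0,0,0],[0,0,0],[0,0,0],[0,0,0],[0,0,0],[0,0,0],[0,0,0],[0,0,0]]'

```text
clock: 21.52
position: [0.4068, 0.2319, 0.2156]
ee_rot: [0.761, 0.649, 0.002, 0.001]
ft_force: [0.9, -0.2, 0.0]
grip_width: 0.002
```

Request:
move_arm --claw '[0,0,0,0]' --dp '[[0,0,-0.1],[0,0,0],[0,0,0],[0,0,0]]' --turn '[[0,0,0],[0,0,0],[0,0,0],[0,0,0]]'

```text
clock: 21.85
position: [0.4075, 0.2303, 0.2322]
ee_rot: [0.762, 0.648, 0.0, 0.0]
ft_force: [-0.2, -0.3, -0.4]
grip_width: -0.001
```

Run:
```python
from h import *
o=manip.get_obs();print(o["position"],o["ft_force"],o["clock"]);T=T_tool(o);np.save("w19.npy",T)
im=cams.camera("wrist");cv2.imwrite("pics/w19.png",im[:,:,::-1])
im=cams.camera("scene");cv2.imwrite("pics/s19f.png",im[:,:,::-1]);cv2.imwrite("pics/s19.png",cv2.resize(im[170:230,280:370,::-1],None,fx=8,fy=8,interpolation=cv2.INTER_CUBIC))
_,_,toD=panelD(T)
# predicted handle ends if shut
for y in (.045,-.045):
    p=D2W(.114-.140+BAY[4]-.114,0,0); 
    q=D2W(-.140+BAY[4],-.018+y,.016); print("pred shut bar wrist",proj("wrist",q,T)[0],"scene crop",(proj("scene",q)[0]-[280,170])*8)
```

```text
[0.4075 0.2303 0.2322] [-0.1529 -0.2761 -0.4264] 21.85
pred shut bar wrist [300.7517 316.5781] scene crop [462.8027 308.7266]
pred shut bar wrist [217.1614 316.6829] scene crop [229.12   307.7067]
```

View pics/w19.png

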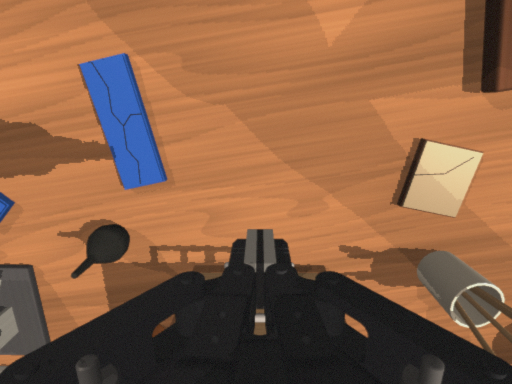

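View pics/s19.png

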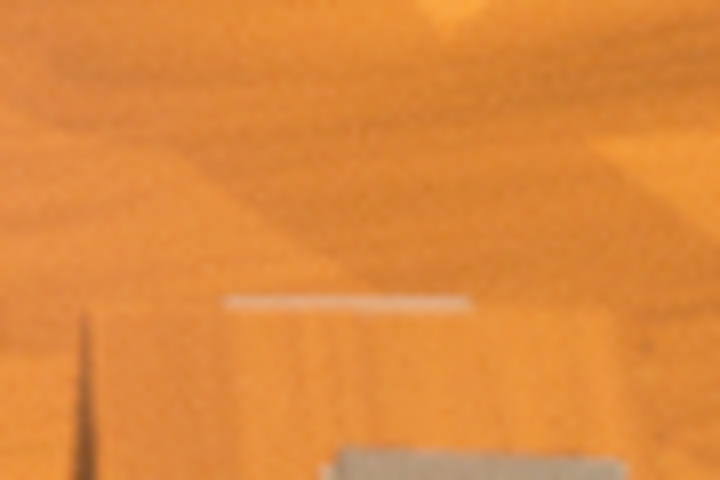

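View pics/s19f.png

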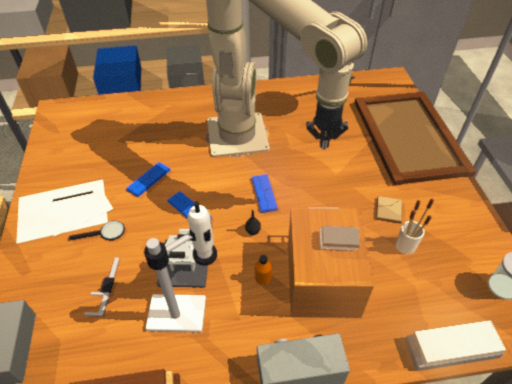

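Run:
```python
from h import *
o=manip.get_obs();print(o["ft_force"],abs(o["joint_velocities"]).max(),o["clock"])
print(manip.hand_in())
```

```text
[-0.6188 -0.0326 -0.033 ] 0.0045548036270841126 21.95
the job is handed in; nothing more can be done
None
```

The panel is in the wide bay of the top drawer, flat and painted face up, and the drawer is shut past its catch. I handed the job in at 21.95 s with the arm clear and at rest.

- **Grip:** I lifted the panel off the stage by its long edges. The first grip closed on air above it, because the real fingertips sit about 40 mm behind the reported TCP. Two cameras agreed on this, so I allowed for it from then on.
- **Placing:** The panel went in far end first, 14° nose down, and was then levelled. It was lowered until the floor was felt, which peaked at about 13 N. It was then let go, and the next pictures showed it lying flat in the bay.
- **Closing:** I pushed on the handle bar. Running force was about 2–3 N, and the highest reading was about 22 N at the catch, above the 9–15 N given. Force then fell to about 1 N as the catch drew the drawer in. A last small push moved it about 0.1 mm while the force rose from about 5 to 9 N, so it was at its hard stop.

**Last checks:** In the final scene picture the handle bar shows less than 1 pixel (about 2 mm) from where a shut drawer puts it. A drawer held on its catch would be 8–13 mm out. That gap is probably because the cabinet's top board hides part of the bar. The microscope and the other items look unmoved in that picture. I could not see the panel again once the drawer was shut.

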